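# Fit the stand plate under the bottle reader

## Robot

A 6-joint arm with a two-finger parallel gripper is mounted at the origin on the work surface. World frame = base frame: x ahead of the robot, y to its left, z up, the work surface at z = 0. Lengths are in mm, angles in degrees, forces in N, time in s.
With the tool pointing down it reaches from about 300 to 850 mm from the base axis. Payload 4.2 kg.
Tool frame: the origin (TCP) lies on the centre line of the jaws, within the pads' length; the fingertips stand 14 mm ahead of it and the grasp point (between the pads) lies 5 mm behind it; x points along the fingers, y is the direction in which the jaws open and shut, and the axes are right-handed (so a half turn about x gives the same grasp; the last joint's range is limited). The gripper opens to 91 mm and grips with 3 to 60 N. Pads are 32 mm wide; open, the fingers measure 118 mm over their backs; the gripper's body (76 mm by 178 mm) begins 60 mm behind the grasp point.
Start: joints at [-70.932, 18.312, 89.639, -0, 72.044, -1.146], TCP at [198.681, -539.599, 227.976] pointing down, gripper open.
Joint ranges: [-177.97, 177.97], [-48.28, 115.42], [12.27, 149.76], [-77.06, 257.06], [2.81, 150.46], [-146.56, 146.56]. Speed limits (degrees/s): [147.25, 147.25, 180, 180, 180, 180].

## Interface

Orientations are given as [roll, pitch, yaw] about the fixed x, y, z axes, in that order (R = Rz(yaw) Ry(pitch) Rx(roll)).
In Python, from workcell import readout, optics, env gives the robot as it stands.
- The arm moves only by the shell command python3 -m creep 'ROWS' [OPENING] [FORCE]. ROWS is JSON, a list of rows, each an object with "translation": the shift along the world's x, y, z in cm, a list of three; "delta_rot": the turn, a rotation vector about the world's x, y, z in rad, a list of three. In form: [{"translation": [dx, dy, dz], "delta_rot": [rx, ry, rz]}, ...]. A call has 1 to 5 rows; each row shifts and turns the commanded pose from where the row before left it; what a row does not reach is not made up. A row lasts 1/12 s, in which the tool goes at most 41.7 mm and 7.16 degrees, less where a joint would pass 70% of its speed; a pose out of reach is approached as far as the arm can. A call with a gripper value outside its range is refused whole. OPENING is the gripper's target within -1 to 1 (fully open at 1, half-way at 0, shut at -1), set as the call begins (- or left out, the last holds). The fingers move at their own pace and stop on an object; FORCE is the grip in N (left out, the last holds). Time passes only in rows, so rows that do not move let the fingers close. It gives the time, the measured TCP pose, the force and the opening at its end, in the units of the state.
- readout.state(): the state, without advancing time (a new reading comes with each control period).
- optics.grab_frame(name): name is "scene" or "top" or "wrist"; returns (picture, depth): 480x640x3 uint8, red, green, blue; 480x640 float32, mm along the optical axis (not along the pixel's ray), 0 where there is no reading.
- optics.camera_params(name): a dict with "mtx" (3x3 intrinsics, pixels), "R" (3x3) and "t" (3): a world point X has camera coordinates R X + t. Camera axes: x right, y down, z forward; pixel columns grow to the right and rows downward; lengths in mm; the calibration is good to about 2 mm. A picture is of the moment at which its call begins: read the wrist's pose just before it. camera_params takes no time and is no camera call; for the wrist camera it gives the pose at the moment of the call.
- env.job_done(): hands the job in, once; it reports no verdict.
The state is a dict: "time_s": time; "qpos": joint angles; "qvel": joint speeds; "effort": joint torques, N m; "ee_pos": TCP position; "ee_rot": TCP orientation; "force": force on the tool from outside, world axes, zero at the start; "torque": the same for the moment, N m; "gripper_width": finger opening in mm.
Only numpy, scipy, OpenCV 4.12 (cv2) and the standard library are available. Lean on these libraries where they do the work, as an engineer would, in place of code of your own. Each camera call takes 0.05 s, during which the arm holds its last target.

## Task

Tilt the white bottle reader back until it leans by itself on the sloping rest behind it, slide the blue tongue of the aluminium plate squarely under its front, nearly up to the end of the blue, and then let the reader down gently so that it stands level on the tongue, still at its rest. Stand the green-capped bottle upright on the plate's black spot, keeping it upright on the way, and leave everything else where it is.

Things in the scene. Friction and masses are not known exactly. Their poses are not given: they have to be found in the camera images.
- reader_base (a point): Loose white reader box with blue sides, 60 deep (x) x 110 wide x 125 mm high, 0.6 kg; black window on its front. Point: centre of its underside; x axis from its front to its rear (to the rest), z up. It tilts on its rear bottom edge, 30 mm behind this point; balances at about 23 degrees; past that it falls back on the rest and stays at 32 degrees, its front edge 32 mm above the bench.
- reader_bar (a point): Centre of the reader's blue carrying bar: round, 16 mm thick, 100 mm long along the reader's y, on two end posts (80 mm free between them), its axis 168 mm above the underside and 43 mm above the box's top, at mid-depth. Same axes as reader_base. Fixed to the reader; gripped across, it may roll between the pads.
- rest: Fixed dark steel back rest, 120 mm wide. Origin: on the bench, middle of the line where its sloping face begins; the face leans back 32 degrees from vertical towards its +x (away from the reader), 125 mm along the slope, top about 109 mm above the bench. At the start the reader's rear edge stands about 2 mm before this line.
- plate_tip (a point): Loose flat aluminium plate, 150 long (x) x 80 wide x 4 mm, 0.16 kg, lying on the bench. Point: middle of its tongue's front edge, half-way up (2 mm). x axis: from lip to this edge. The last 50 mm, painted blue, are the tongue. It must end 34 to 60 mm behind the reader's front face (short of 34 mm the reader does not stand level); under the leaning reader about 52 mm go in before it touches.
- plate_lip (a point): Centre of the plate's orange upright lip, its handle: 10 thick (x) x 60 wide (y) mm, rising from the plate's top to 38 mm above the bench; this point is 21 mm above the bench and 145 mm behind the tongue's edge. Same axes as the plate.
- plate_spot (a point): Centre of the round black spot, 54 mm across, on the plate's top face (4 mm above its underside), 106 mm behind the tongue's edge, on the plate's middle line.
- bottle_center (a point): The bottle to set down: white, green cap, 128 mm high; body 48 mm in diameter up to 95 mm, cap 40 mm in diameter from 100 to 128 mm; 0.18 kg, standing upright. This point is on its axis, 64 mm above its foot.
- spare_center (a point): Bystander: amber bottle with a red cap, same shape as the other, point 64 mm above its foot. Leave it.
- tip_box: Bystander: yellow tip box 80 x 120 x 64 mm, origin under its centre. Leave it.
- tube_rack: Bystander: white rack of green-capped tubes, 70 x 150 x 79 mm, origin under its centre. Leave it.
- block: Bystander: blue block with dark wells, 90 x 130 x 30 mm, origin under its centre. Leave it.
- jar: Bystander: amber jar with white lid, 64 mm in diameter, 85 mm high, origin under its centre. Leave it.
Not all that is in view belongs to the job. Of the things that look like the part that bears plate_tip, the largest one is meant.

How it is judged:
By the outcome, as a careful person would: the job done as asked, in the order asked, and still so for the second after the job is handed in, with the robot touching nothing.
It also fails if it takes over 62 s, if anything falls off the work surface, if the arm or the gripper's body presses on something with over 40 N, if the wrist force passes 120 N, or if a joint passes its speed limit or range.

## Working session

There is one attempt and no reset: what is moved stays moved. The work goes in short steps, Python scripts to look and compute and a shell command to move; the robot and the scene stay as the last step left them, time stands still between calls to the robot, and variables do not carry over. Pictures are saved under pics/ and viewed, and the job is handed in when it is done.

```bash
ls; mkdir -p pics; python3 - <<'E'
from workcell import readout, optics, env
import cv2
print(readout.state())
for n in ["scene","top"]:
    p,d=optics.grab_frame(n); cv2.imwrite(f"pics/{n}0.png",p[:,:,::-1])
    import numpy as np; np.save(f"pics/{n}0d.npy",d)
    print(n,optics.camera_params(n))
E
```

```text
pics
{'time_s': 0.0, 'qpos': array([-7.09325046e+01,  1.83511020e+01,  8.97047148e+01,  1.02172568e-03,
        7.20411817e+01, -1.14661328e+00]), 'qvel': array([ 0.0849223 , -0.04818386, -0.0291249 ,  0.00645608,  0.02689474,
       -0.01057787]), 'effort': array([-1.29052671e-03, -4.12460876e+01, -2.31976479e+01,  7.24561675e-02,
        4.57597047e-02, -1.54539962e-04]), 'ee_pos': array([ 198.53050275, -539.15635451,  227.13709664]), 'ee_rot': array([-91.7203942 ,  89.90299661, 108.49339866]), 'force': array([-0.89697217, -0.1815608 , -0.14411032]), 'torque': array([-0.0199026 , -0.01353502,  0.03676882]), 'gripper_width': 91.43786445991576}
scene {'mtx': array([[489.85259718,   0.        , 322.09479519],
       [  0.        , 489.85259718, 241.66255507],
       [  0.        ,   0.        ,   1.        ]]), 'R': array([[-0.34683487,  0.93778994, -0.01598749],
       [ 0.49973508,  0.17034516, -0.84926285],
       [-0.79370676, -0.30254348, -0.52772817]]), 't': array([  93.53147521, -144.69873712, 1662.36027701])}
top {'mtx': array([[448.79957814,   0.        , 322.14040723],
       [  0.        , 448.79957814, 241.07910071],
       [  0.        ,   0.        ,   1.        ]]), 'R': array([[-0.00396517, -0.99977493, -0.02084166],
       [-0.9902521 ,  0.00682753, -0.13911923],
       [ 0.13923021,  0.02008687, -0.99005629]]), 't': array([  83.72436608,  528.59370052, 1321.94232264])}
```

View pics/scene0.png

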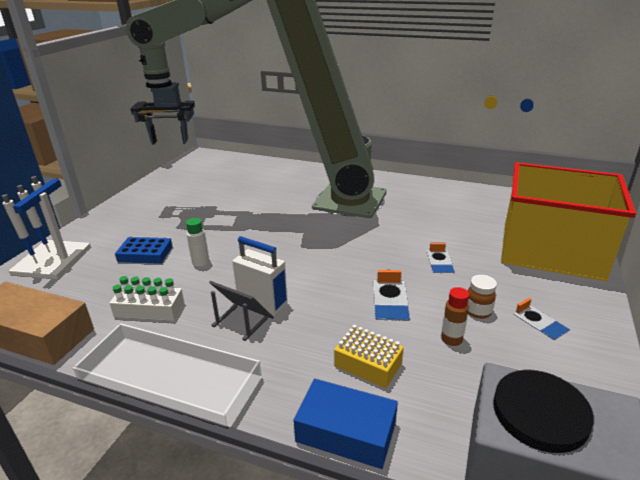

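View pics/top0.png

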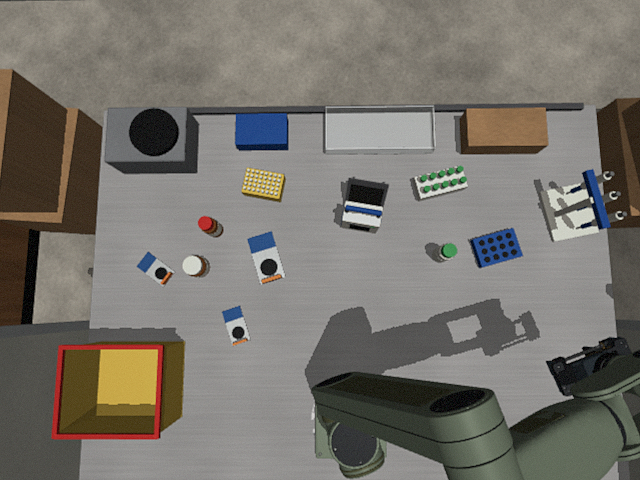

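The reader is at top (365,205), the largest plate at (266,258), and the green-capped bottle at (447,251). The two small plates, (155,267) and (236,325), are decoys. I'll enlarge these for measuring.

```bash
cat > h.py <<'E'
import numpy as np, cv2
from workcell import readout, optics, env
def ray(n,u,v,P=None):
    P=P or optics.camera_params(n); K,R,t=P["mtx"],P["R"],P["t"]
    return -R.T@t, R.T@np.linalg.inv(K)@np.array([u,v,1.])
def atz(n,u,v,z,P=None):
    c,d=ray(n,u,v,P); return c+d*(z-c[2])/d[2]
def dep(n,u,v,D,P=None):
    c,d=ray(n,u,v,P); return c+d*D[int(round(v)),int(round(u))]
def proj(n,X,P=None):
    P=P or optics.camera_params(n); p=P["mtx"]@(P["R"]@np.asarray(X,float)+P["t"]); return p[:2]/p[2]
def crop(img,u0,v0,u1,v1,f,name):
    cv2.imwrite(name,cv2.resize(img[v0:v1,u0:u1],None,fx=f,fy=f,interpolation=cv2.INTER_CUBIC))
E
python3 - <<'E'
from h import *
a=cv2.imread("pics/top0.png"); b=cv2.imread("pics/scene0.png")
crop(a,235,220,305,290,8,"pics/c1.png")
crop(a,330,170,400,240,8,"pics/c2.png")
crop(a,420,230,480,275,8,"pics/c3.png")
crop(b,200,225,300,335,5,"pics/c4.png")
E
```

```text
(no output)
```

View pics/c1.png

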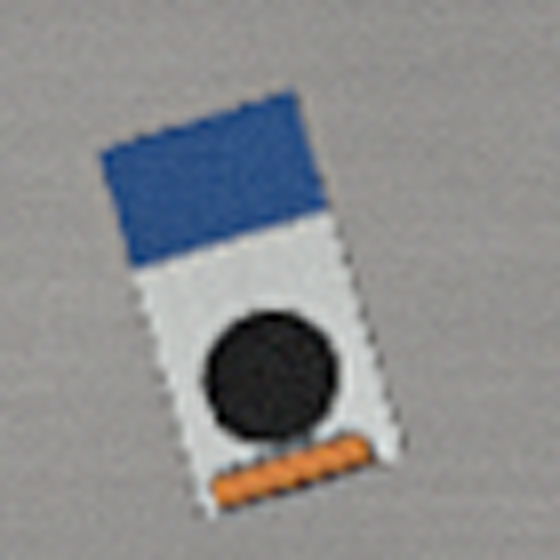

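View pics/c2.png

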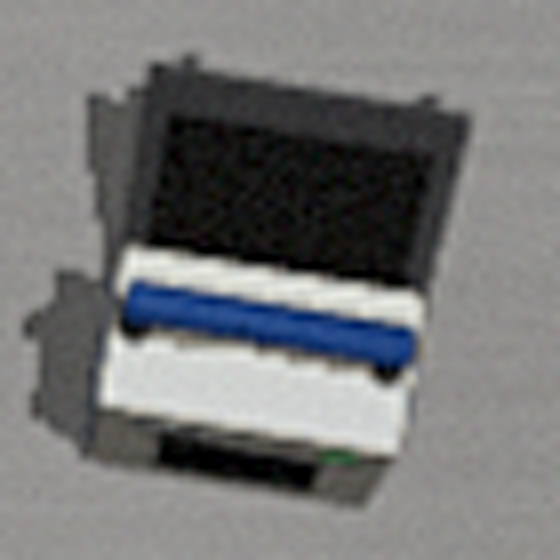

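View pics/c3.png

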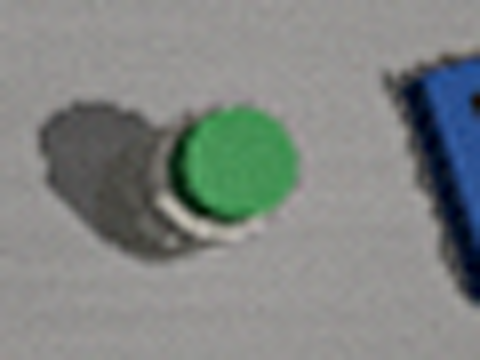

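View pics/c4.png

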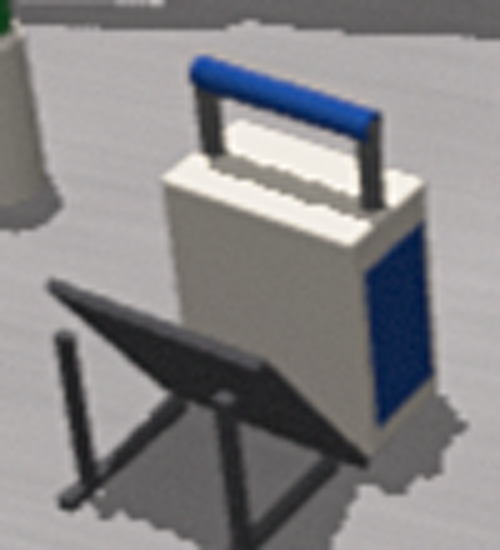

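```bash
python3 - <<'E'
from h import *
np.set_printoptions(precision=1,suppress=True)
def w(n,u0,v0,f,pts,z): 
    return np.array([atz(n,(u+.5)/f-.5+u0,(v+.5)/f-.5+v0,z) for u,v in pts])
t=w("top",235,220,8,[(100,152),(296,92),(135,267),(328,208)],4); print("tip corners",t,"mid",t[:2].mean(0),t[2:].mean(0))
print("width",np.linalg.norm(t[0]-t[1]))
s=w("top",235,220,8,[(271,376)],4)[0]; l=w("top",235,220,8,[(212,495),(372,447),(292,470)],38); print("spot",s,"lip",l,l[:2].mean(0))
m=t[:2].mean(0); x=m-l[:2].mean(0); print("yaw",np.degrees(np.arctan2(x[1],x[0])), np.degrees(np.arctan2(*(m-s)[[1,0]])), np.linalg.norm(m-s),np.linalg.norm(x[:2]), "edge yaw",np.degrees(np.arctan2(*(t[0]-t[1])[[1,0]]))-90,np.degrees(np.arctan2(*(t[2]-t[3])[[1,0]]))-90)
b=w("top",330,170,8,[(128,303),(412,347)],168); print("bar",b,b.mean(0),np.linalg.norm(b[0]-b[1]),np.degrees(np.arctan2(*(b[0]-b[1])[[1,0]]))-90)
r=w("top",330,170,8,[(128,245),(425,290),(100,410),(402,455)],125); print("rtop",r,r.mean(0),np.linalg.norm(r[0]-r[1]),np.linalg.norm(r[0]-r[2]),[np.degrees(np.arctan2(*(r[i]-r[i+1])[[1,0]]))-90 for i in (0,2)])
c=w("top",420,230,8,[(240,163)],128); print("cap",c)
# scene checks
s5=lambda pts,z:w("scene",200,225,5,pts,z)
b=s5([(203,75),(372,122)],168); print("scene bar",b,b.mean(0))
r=s5([(165,180),(353,243),(425,185),(235,128)],125); print("scene rtop",r,r.mean(0))
D=np.load("pics/top0d.npy"); 
for u,v in [(450,250),(363,211),(362,222),(266,250)]: print(dep("top",u,v,D))
E
```

```text
tip corners [[543.3 315.8   4. ]
 [566.5 239.4   4. ]
 [498.1 301.2   4. ]
 [520.7 226.4   4. ]] mid [554.9 277.6   4. ] [509.4 263.8   4. ]
width 79.77245857394006
spot [455.4 247.8   4. ] lip [[408.  264.6  38. ]
 [425.7 204.6  38. ]
 [417.2 234.6  38. ]] [416.8 234.6  38. ]
yaw 17.28174205277932 16.678898704461073 103.82780511383926 144.59023511159623 edge yaw 16.86041022573157 16.79678859967055
bar [[604.1  13.1 168. ]
 [587.9 -84.4 168. ]] [596.  -35.6 168. ] 98.83674088728708 -9.48385205269284
rtop [[634.7  11.4 125. ]
 [617.3 -94.3 125. ]
 [574.7  22.1 125. ]
 [557.6 -84.8 125. ]] [596.1 -36.4 125. ] 107.20333604909649 60.95088058334666 [np.float64(-9.328222801281058), np.float64(-9.070262730682117)]
cap [[ 488.8 -278.   128. ]]
scene bar [[592.4 -78.8 168. ]
 [603.6  12.2 168. ]] [598.  -33.3 168. ]
scene rtop [[619.8 -88.8 125. ]
 [636.8  15.2 125. ]
 [584.4  26.8 125. ]
 [569.6 -78.9 125. ]] [602.6 -31.4 125. ]
[ 488.9 -279.8  125.8]
[592.2 -34.3 175. ]
[571.4 -34.8 121.6]
[507.4 256.5   1.1]
```

```bash
cat >> h.py <<'E'
from scipy.spatial.transform import Rotation as Ro
np.set_printoptions(precision=2,suppress=True)
def rot(s): return Ro.from_euler("xyz",s["ee_rot"],degrees=True)
def go(p,jaw=None,show=True):
    """delta cm from measured pose to p, and rotvec to point down with jaw axis at angle jaw (mod 180)"""
    s=readout.state(); R=rot(s); d=(np.array(p)-s["ee_pos"])/10
    print("t",round(s["time_s"],2),"pos",s["ee_pos"],"w",round(s["gripper_width"],1),"F",s["force"],"q",s["qpos"])
    y=R.as_matrix()[:,1]; print("jaw now",np.degrees(np.arctan2(y[1],y[0])),"x",R.as_matrix()[:,0])
    print("delta cm",d,"len mm",np.linalg.norm(d)*10)
    if jaw is not None:
        best=None
        for j in (jaw,jaw+180):
            c,sn=np.cos(np.radians(j)),np.sin(np.radians(j))
            X=np.array([0,0,-1.]);Y=np.array([c,sn,0]);T=Ro.from_matrix(np.c_[X,Y,np.cross(X,Y)])
            v=(T*R.inv()).as_rotvec()
            print("rotvec",v,"deg",np.degrees(np.linalg.norm(v)))
E
python3 -c "
from h import *
go([596,-36,240],-9.3)"
```

```text
t 0.1 pos [ 198.51 -539.18  227.21] w 91.3 F [0.42 0.1  0.13] q [-70.93  18.35  89.7   -0.    72.04  -1.15]
jaw now -69.78749855266966 x [-0.  0. -1.]
delta cm [39.75 50.32  1.28] len mm 641.3696134027473
rotvec [-0.   -0.    1.06] deg 60.487560133863475
rotvec [-0.    0.   -2.09] deg 119.51252253800105
```

```bash
R='{"translation":[2.2,2.8,0.1],"delta_rot":[0,0,0.059]}'; true
python3 -m creep '[{"translation":[1.2,1.5,0.3],"delta_rot":[0,0,0.059]},{"translation":[2.2,2.8,0.3],"delta_rot":[0,0,0.059]},{"translation":[2.2,2.8,0.3],"delta_rot":[0,0,0.059]},{"translation":[2.2,2.8,0.3],"delta_rot":[0,0,0.059]},{"translation":[2.2,2.8,0.3],"delta_rot":[0,0,0.059]}]' 0.4 20
python3 -m creep '[{"translation":[2.2,2.8,0.1],"delta_rot":[0,0,0.059]},{"translation":[2.2,2.8,0.1],"delta_rot":[0,0,0.059]},{"translation":[2.2,2.8,0.1],"delta_rot":[0,0,0.059]},{"translation":[2.2,2.8,0.1],"delta_rot":[0,0,0.059]},{"translation":[2.2,2.8,0.1],"delta_rot":[0,0,0.059]}]'
python3 -m creep '[{"translation":[2.2,2.8,0],"delta_rot":[0,0,0.059]},{"translation":[2.2,2.8,0],"delta_rot":[0,0,0.059]},{"translation":[2.2,2.8,0],"delta_rot":[0,0,0.059]},{"translation":[2.2,2.8,0],"delta_rot":[0,0,0.059]},{"translation":[2.2,2.8,0],"delta_rot":[0,0,0.059]}]'
python3 -c "
from h import *
go([596,-36,240],-9.3)"
```

```text
time_s: 0.52
ee_pos: [299.1, -411.1, 242.6]
ee_rot: [-101.0, 89.9, 116.2]
force: [1.3, 0.1, 0.3]
gripper_width: 64.3
time_s: 0.93
ee_pos: [409.2, -270.9, 247.8]
ee_rot: [-86.6, 90.0, 147.6]
force: [0.2, -0.2, 0.1]
gripper_width: 63.5
time_s: 1.35
ee_pos: [519.3, -130.9, 247.7]
ee_rot: [-77.1, 90.0, 174.0]
force: [0.5, -0.1, 0.6]
gripper_width: 63.7
t 1.35 pos [ 519.27 -130.9   247.67] w 63.7 F [ 0.51 -0.09  0.63] q [-15.38  14.06  92.79  -0.01  73.18   3.53]
jaw now -18.902445493946583 x [-0.  0. -1.]
delta cm [ 7.67  9.49 -0.77] len mm 122.28464542188361
rotvec [-0.   -0.    0.17] deg 9.602498953632425
rotvec [-0.    0.   -2.97] deg 170.39755691871468
```

Tracking is good. I'll finish the approach and look through the wrist camera.

```bash

python3 -m creep '[{"translation":[2.0,2.4,0],"delta_rot":[0,0,0.057]},{"translation":[2.0,2.4,0],"delta_rot":[0,0,0.057]},{"translation":[2.0,2.4,0],"delta_rot":[0,0,0.056]},{"translation":[1.6,2.2,-0.5],"delta_rot":[0,0,0]},{"translation":[0,0,0],"delta_rot":[0,0,0]}]'
python3 - <<'E'
from h import *
go([596,-36,163],-9.3)
P=optics.camera_params("wrist"); p,d=optics.grab_frame("wrist"); np.savez("pics/w1.npz",d=d,**P)
cv2.imwrite("pics/w1.png",p[:,:,::-1])
E
```

```text
time_s: 1.77
ee_pos: [596.7, -34.7, 241.2]
ee_rot: [-153.5, 89.9, 107.4]
force: [0.1, -0.6, -0.0]
gripper_width: 63.9
t 1.77 pos [596.68 -34.66 241.17] w 63.9 F [ 0.11 -0.62 -0.03] q [-4.5  19.96 85.24  0.13 74.84  4.59]
jaw now -9.115327254848076 x [-0.  0. -1.]
delta cm [-0.07 -0.13 -7.82] len mm 78.18405102104066
rotvec [-0. -0. -0.] deg 0.2296825256216232
rotvec [ 0.   -0.    3.14] deg 179.81539250415247
```

View pics/w1.png

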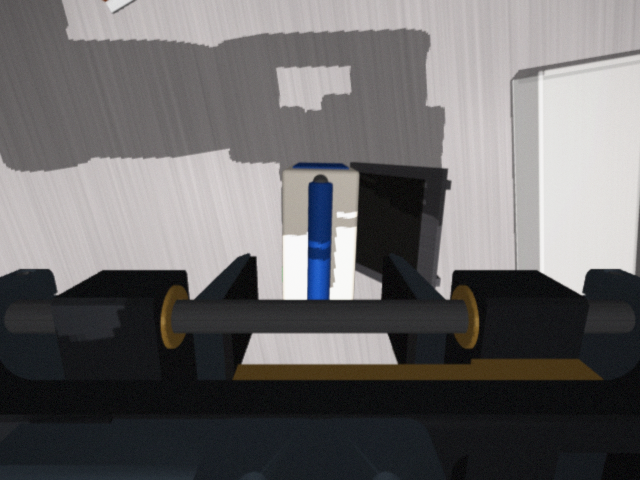

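The bar runs straight up the image at u≈319, centred between the fingers at 250 and 388. I'll go down and grip it.

```bash

python3 -m creep '[{"translation":[0,-0.1,-1.5],"delta_rot":[0,0,0]},{"translation":[0,0,-2],"delta_rot":[0,0,0]},{"translation":[0,0,-2],"delta_rot":[0,0,0]},{"translation":[0,0,-1.6],"delta_rot":[0,0,0]},{"translation":[0,0,-0.7],"delta_rot":[0,0,0]}]'
python3 -m creep '[{"translation":[0,0,0],"delta_rot":[0,0,0]},{"translation":[0,0,0],"delta_rot":[0,0,0]},{"translation":[0,0,0],"delta_rot":[0,0,0]},{"translation":[0,0,0],"delta_rot":[0,0,0]},{"translation":[0,0,0],"delta_rot":[0,0,0]}]' -1 25
python3 -m creep '[{"translation":[0,0,0],"delta_rot":[0,0,0]},{"translation":[0,0,0],"delta_rot":[0,0,0]}]'
python3 - <<'E'
from h import *
go([596,-36,163],-9.3)
s=readout.state(); R=rot(s).as_matrix(); g=s["ee_pos"]-5*R[:,0]; print("grasp",g)
ex=np.array([np.cos(np.radians(-9.3)),np.sin(np.radians(-9.3)),0])
prev=None
for th in range(0,36,4):
    c,sn=np.cos(np.radians(th)),np.sin(np.radians(th))
    q=ex*(-30*c+168*sn+30)+np.array([0,0,30*sn+168*c-168]); q/=10
    print(th,q, None if prev is None else q-prev); prev=q
E
```

```text
time_s: 2.23
ee_pos: [592.5, -40.6, 162.6]
ee_rot: [-79.4, 89.7, -178.8]
force: [-0.0, -0.4, -0.1]
gripper_width: 63.6
time_s: 2.65
ee_pos: [595.2, -39.7, 166.1]
ee_rot: [93.1, 89.9, -6.3]
force: [1.0, -0.3, -0.4]
gripper_width: 33.1
time_s: 2.82
ee_pos: [594.8, -39.6, 165.4]
ee_rot: [92.3, 90.0, -7.0]
force: [0.2, -0.3, -0.2]
gripper_width: 20.3
t 2.82 pos [594.84 -39.56 165.42] w 20.3 F [ 0.18 -0.32 -0.24] q [-4.91 22.71 92.29 -0.   64.94  4.42]
jaw now -9.33060925370119 x [ 0. -0. -1.]
delta cm [ 0.12  0.36 -0.24] len mm 4.458732569237146
rotvec [0. 0. 0.] deg 0.058245859404148566
rotvec [ 0.   -0.   -3.14] deg 179.96939160760115
grasp [594.83 -39.56 170.42]
0 [0. 0. 0.] None
4 [ 1.16 -0.19  0.17] [ 1.16 -0.19  0.17]
8 [ 2.34 -0.38  0.25] [ 1.17 -0.19  0.09]
12 [ 3.51 -0.58  0.26] [ 1.18 -0.19  0.  ]
16 [ 4.68 -0.77  0.18] [ 1.17 -0.19 -0.08]
20 [ 5.85 -0.96  0.01] [ 1.16 -0.19 -0.16]
24 [ 7.   -1.15 -0.23] [ 1.15 -0.19 -0.25]
28 [ 8.13 -1.33 -0.56] [ 1.13 -0.19 -0.33]
32 [ 9.24 -1.51 -0.96] [ 1.11 -0.18 -0.4 ]
```

```bash

python3 -m creep '[{"translation":[0,0,-0.2],"delta_rot":[0,0,0]},{"translation":[0,0,0],"delta_rot":[0,0,0]},{"translation":[0,0,0],"delta_rot":[0,0,0]}]'
python3 -m creep '[{"translation":[0.4,-0.06,0.08],"delta_rot":[0,0,0]},{"translation":[0.7,-0.11,0.09],"delta_rot":[0,0,0]},{"translation":[0.6,-0.1,0.05],"delta_rot":[0,0,0]},{"translation":[0.6,-0.1,0.04],"delta_rot":[0,0,0]},{"translation":[0,0,0],"delta_rot":[0,0,0]}]'
python3 - <<'E'
from h import *
go([596,-36,163],-9.3)
for n in ["scene"]:
    p,d=optics.grab_frame(n); crop(p[:,:,::-1],180,200,340,340,4,"pics/s1.png")
E
```

```text
time_s: 3.07
ee_pos: [595.7, -39.7, 164.5]
ee_rot: [93.4, 89.8, -5.9]
force: [-0.4, -0.4, 4.7]
gripper_width: 15.8
time_s: 3.48
ee_pos: [618.5, -43.5, 166.0]
ee_rot: [78.3, 90.0, -21.1]
force: [-3.1, -0.2, 6.7]
gripper_width: 15.0
t 3.48 pos [618.52 -43.54 165.97] w 15.0 F [-3.05 -0.21  6.73] q [-5.08 24.75 88.87 -0.01 66.34  4.27]
jaw now -9.349754693469633 x [ 0. -0. -1.]
delta cm [-2.25  0.75 -0.3 ] len mm 23.936981730519555
rotvec [0. 0. 0.] deg 0.06682818882926429
rotvec [ 0.   -0.   -3.14] deg 179.95024184938362
```

View pics/s1.png

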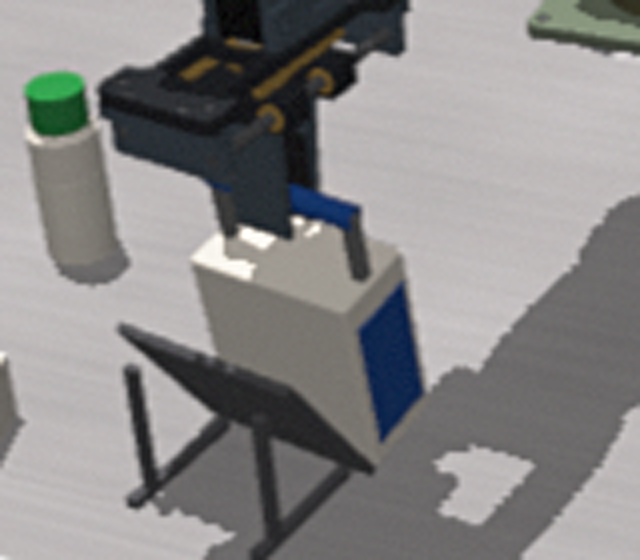

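```bash

python3 -m creep '[{"translation":[0.6,-0.1,0.01],"delta_rot":[0,0,0]},{"translation":[0.6,-0.1,0.0],"delta_rot":[0,0,0]},{"translation":[0.6,-0.1,-0.03],"delta_rot":[0,0,0]},{"translation":[0.6,-0.1,-0.05],"delta_rot":[0,0,0]},{"translation":[0.6,-0.1,-0.07],"delta_rot":[0,0,0]}]'
python3 -m creep '[{"translation":[0.6,-0.1,-0.09],"delta_rot":[0,0,0]},{"translation":[0.6,-0.1,-0.11],"delta_rot":[0,0,0]},{"translation":[0.6,-0.1,-0.13],"delta_rot":[0,0,0]},{"translation":[0.5,-0.08,-0.13],"delta_rot":[0,0,0]},{"translation":[0.5,-0.08,-0.14],"delta_rot":[0,0,0]}]'
python3 -m creep '[{"translation":[0.4,-0.06,-0.13],"delta_rot":[0,0,0]},{"translation":[0.4,-0.06,-0.14],"delta_rot":[0,0,0]},{"translation":[0.3,-0.05,-0.12],"delta_rot":[0,0,0]},{"translation":[0,0,0],"delta_rot":[0,0,0]}]'
python3 - <<'E'
from h import *
go([596,-36,163],-9.3)
for n in ["scene"]:
    p,d=optics.grab_frame(n); crop(p[:,:,::-1],180,200,340,340,4,"pics/s2.png")
E
```

```text
time_s: 3.95
ee_pos: [648.1, -48.4, 163.7]
ee_rot: [-80.1, 90.0, -179.5]
force: [-2.0, 0.4, 1.9]
gripper_width: 15.2
time_s: 4.37
ee_pos: [676.2, -53.0, 157.8]
ee_rot: [-56.7, 90.0, -156.0]
force: [-1.4, -0.5, 2.2]
gripper_width: 15.5
time_s: 4.7
ee_pos: [687.5, -54.8, 154.1]
ee_rot: [89.8, 89.9, -9.5]
force: [-1.3, -0.4, 1.1]
gripper_width: 15.6
t 4.7 pos [687.46 -54.76 154.07] w 15.6 F [-1.33 -0.41  1.13] q [-5.51 31.32 79.24 -0.   69.38  3.84]
jaw now -9.347682419323114 x [ 0. -0. -1.]
delta cm [-9.15  1.88  0.89] len mm 93.79298129456016
rotvec [0. 0. 0.] deg 0.07326019328616803
rotvec [ 0.   -0.   -3.14] deg 179.9523174949986
```

View pics/s2.png

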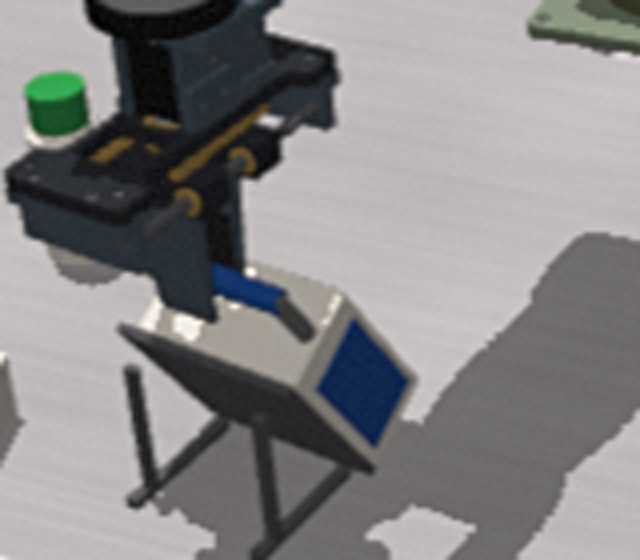

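Nearly on the rest. I'll nudge 2 mm further, then open part-way.

```bash

python3 -m creep '[{"translation":[0.2,-0.03,-0.1],"delta_rot":[0,0,0]},{"translation":[0.1,-0.02,-0.06],"delta_rot":[0,0,0]},{"translation":[0,0,0],"delta_rot":[0,0,0]}]'
python3 -m creep '[{"translation":[0,0,0],"delta_rot":[0,0,0]},{"translation":[0,0,0],"delta_rot":[0,0,0]},{"translation":[0,0,0],"delta_rot":[0,0,0]},{"translation":[0,0,0],"delta_rot":[0,0,0]}]' -0.2 25
python3 - <<'E'
from h import *
go([596,-36,163],-9.3)
for n in ["scene"]:
    p,d=optics.grab_frame(n); crop(p[:,:,::-1],180,200,340,340,4,"pics/s3.png")
E
```

```text
time_s: 5.0
ee_pos: [688.5, -54.8, 153.6]
ee_rot: [-94.4, 89.9, 166.3]
force: [-5.3, 0.2, 6.4]
gripper_width: 15.7
time_s: 5.33
ee_pos: [690.0, -55.0, 152.4]
ee_rot: [108.3, 90.0, 8.9]
force: [-0.7, -0.4, -0.8]
gripper_width: 35.8
t 5.33 pos [690.04 -54.99 152.44] w 35.8 F [-0.72 -0.37 -0.78] q [-5.51 31.63 78.94  0.01 69.38  3.81]
jaw now -9.33054912139321 x [ 0.  0. -1.]
delta cm [-9.4   1.9   1.06] len mm 96.52133074582173
rotvec [-0.  0.  0.] deg 0.05613329336883136
rotvec [ 0.    0.   -3.14] deg 179.9694566386472
```

View pics/s3.png

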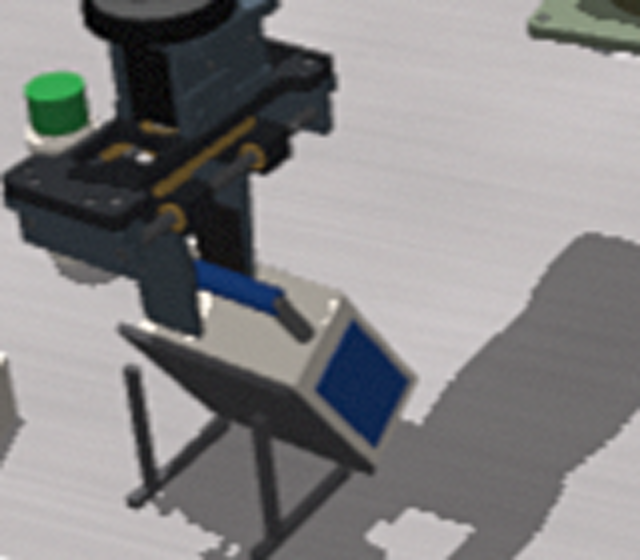

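The reader now leans on the rest by itself, with the tool force near 0. Next, up and over to the plate lip.

```bash

python3 -m creep '[{"translation":[0,0,1],"delta_rot":[0,0,0]},{"translation":[0,0,2],"delta_rot":[0,0,0]},{"translation":[0,0,3],"delta_rot":[0,0,0]},{"translation":[-1,1,2],"delta_rot":[0,0,0.04]},{"translation":[-2.3,2.5,0],"delta_rot":[0,0,0.05]}]' 0
python3 -m creep '[{"translation":[-2.4,2.5,0],"delta_rot":[0,0,0.05]},{"translation":[-2.4,2.5,0],"delta_rot":[0,0,0.05]},{"translation":[-2.4,2.5,0],"delta_rot":[0,0,0.05]},{"translation":[-2.4,2.5,0],"delta_rot":[0,0,0.05]},{"translation":[-2.4,2.5,0],"delta_rot":[0,0,0.05]}]'
python3 -m creep '[{"translation":[-2.4,2.5,-1],"delta_rot":[0,0,0.05]},{"translation":[-2.4,2.5,-1],"delta_rot":[0,0,0.05]},{"translation":[-2.4,2.5,-1],"delta_rot":[0,0,0]},{"translation":[-2,2.5,-1],"delta_rot":[0,0,0]},{"translation":[0,0,0],"delta_rot":[0,0,0]}]'
python3 - <<'E'
from h import *
p,d=optics.grab_frame("top"); cv2.imwrite("pics/top1.png",p[:,:,::-1]); crop(p[:,:,::-1],320,150,420,250,6,"pics/c5.png")
go([416.4,235,23],16.9)
E
```

```text
time_s: 5.8
ee_pos: [661.0, -22.4, 238.2]
ee_rot: [85.8, 89.3, -8.4]
force: [0.7, 1.3, 0.2]
gripper_width: 45.5
time_s: 6.22
ee_pos: [535.7, 105.9, 233.6]
ee_rot: [96.3, 89.9, 16.6]
force: [-0.5, -0.2, -0.1]
gripper_width: 45.7
time_s: 6.63
ee_pos: [440.4, 207.6, 191.8]
ee_rot: [-115.8, 89.8, 170.3]
force: [0.1, -0.2, -0.6]
gripper_width: 45.7
t 6.68 pos [442.82 206.38 192.69] w 45.8 F [-0.09 -0.34 -0.35] q [ 23.63  12.14 103.72   0.02  64.2    7.51]
jaw now 16.10900367517574 x [-0. -0. -1.]
delta cm [ -2.64   2.86 -16.97] len mm 174.1066603632159
rotvec [ 0.   -0.    0.01] deg 0.7927128511170239
rotvec [-0.   -0.   -3.13] deg 179.2089996165319
```

View pics/c5.png

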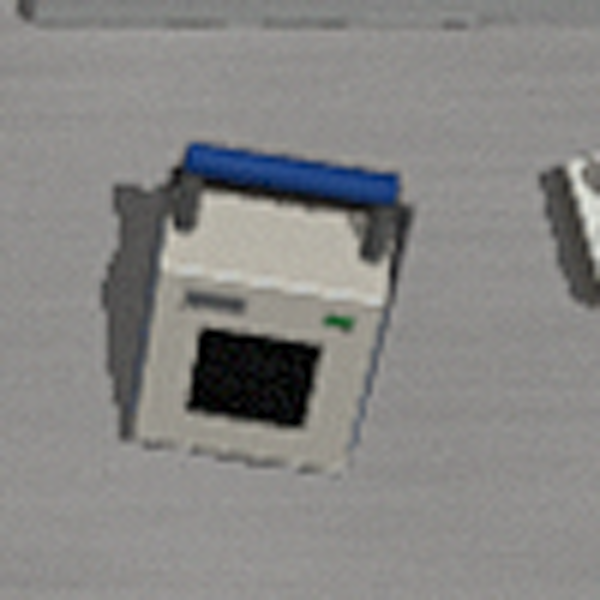

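```bash

python3 -m creep '[{"translation":[-1.5,1.6,-2],"delta_rot":[0,0,0.014]},{"translation":[-1.1,1.2,-3],"delta_rot":[0,0,0]},{"translation":[0,0,-3],"delta_rot":[0,0,0]},{"translation":[0,0,-2],"delta_rot":[0,0,0]},{"translation":[0,0,0],"delta_rot":[0,0,0]}]'
python3 - <<'E'
from h import *
go([416.4,235,23],16.9)
P=optics.camera_params("wrist"); p,d=optics.grab_frame("wrist"); cv2.imwrite("pics/w2.png",p[:,:,::-1])
w=lambda u,v:((u+.5)/6-.5+320,(v+.5)/6-.5+150)
a=[atz("top",*w(130,440),32),atz("top",*w(345,473),32)]; print(a,(a[0]+a[1])/2,np.linalg.norm(a[0]-a[1]),np.degrees(np.arctan2(*(a[0]-a[1])[[1,0]]))-90)
E
```

```text
time_s: 7.1
ee_pos: [417.4, 231.5, 89.9]
ee_rot: [-75.4, 89.6, -148.7]
force: [0.4, 0.0, -0.0]
gripper_width: 45.8
t 7.1 pos [417.36 231.47  89.94] w 45.8 F [ 0.38  0.02 -0.04] q [ 27.65  17.77 113.16  -0.03  49.43  11.  ]
jaw now 16.663421950751506 x [-0.01 -0.   -1.  ]
delta cm [-0.1   0.35 -6.69] len mm 67.04166351166984
rotvec [ 0.   -0.01  0.  ] deg 0.43620842219763895
rotvec [-0.01 -0.01 -3.14] deg 179.76370985746794
[array([585.53,  22.31,  32.  ]), array([567.67, -86.63,  32.  ])] [576.6  -32.16  32.  ] 110.39921338007125 -9.313444243326614
```

View pics/w2.png

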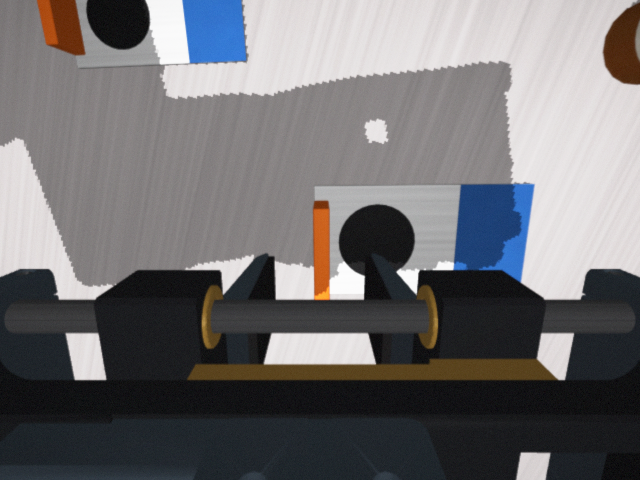

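Lip at u≈321, centred between the fingers (265 and 372). The leaning reader's front edge is at (576.6, −32.2), 110 mm wide, yaw −9.3°, which is consistent. I'll go down and grip the lip.

```bash

python3 -m creep '[{"translation":[0,0.1,-2],"delta_rot":[0,0,0.003]},{"translation":[0,0.1,-2],"delta_rot":[0,0,0]},{"translation":[0,0,-1.5],"delta_rot":[0,0,0]},{"translation":[0,0,-0.9],"delta_rot":[0,0,0]},{"translation":[0,0,-0.3],"delta_rot":[0,0,0]}]'
python3 -m creep '[{"translation":[0,0,0],"delta_rot":[0,0,0]},{"translation":[0,0,0],"delta_rot":[0,0,0]},{"translation":[0,0,0],"delta_rot":[0,0,0]},{"translation":[0,0,0],"delta_rot":[0,0,0]},{"translation":[0,0,0],"delta_rot":[0,0,0]}]' -1 30
python3 -m creep '[{"translation":[0,0,0],"delta_rot":[0,0,0]},{"translation":[0,0,0],"delta_rot":[0,0,0]},{"translation":[0,0,0],"delta_rot":[0,0,0]}]'
python3 -c "
from h import *
go([392.4,-2.4,25],-9.3)"
```

```text
time_s: 7.57
ee_pos: [419.8, 234.9, 26.0]
ee_rot: [94.3, 89.9, 21.1]
force: [0.8, 0.0, 0.2]
gripper_width: 45.3
time_s: 7.98
ee_pos: [419.1, 235.1, 26.4]
ee_rot: [99.9, 89.9, 26.7]
force: [0.7, -0.2, 0.7]
gripper_width: 15.3
time_s: 8.23
ee_pos: [418.5, 234.9, 26.1]
ee_rot: [-151.4, 90.0, 135.5]
force: [-2.1, 0.3, 5.8]
gripper_width: 9.9
t 8.23 pos [418.52 234.9   26.1 ] w 9.9 F [-2.05  0.29  5.78] q [ 27.93  23.14 117.11   0.01  39.75  11.08]
jaw now 16.841903349616967 x [-0.  0. -1.]
delta cm [ -2.61 -23.73  -0.11] len mm 238.7367300072617
rotvec [-0.   -0.   -0.46] deg 26.141903603052175
rotvec [ 0.   -0.    2.69] deg 153.85809672885932
```

```bash

python3 -m creep '[{"translation":[-0.2,-1,0.1],"delta_rot":[0,0,-0.02]},{"translation":[-0.2,-2,0],"delta_rot":[0,0,-0.04]},{"translation":[-0.2,-2,0],"delta_rot":[0,0,-0.04]},{"translation":[-0.2,-2,0],"delta_rot":[0,0,-0.04]},{"translation":[-0.2,-2,0],"delta_rot":[0,0,-0.04]}]'
python3 -m creep '[{"translation":[-0.2,-2,0],"delta_rot":[0,0,-0.04]},{"translation":[-0.2,-2,0],"delta_rot":[0,0,-0.04]},{"translation":[-0.2,-2,0],"delta_rot":[0,0,-0.04]},{"translation":[-0.2,-2,0],"delta_rot":[0,0,-0.04]},{"translation":[-0.2,-2,0],"delta_rot":[0,0,-0.04]}]'
python3 -m creep '[{"translation":[-0.2,-2,0],"delta_rot":[0,0,-0.04]},{"translation":[-0.2,-1.7,0],"delta_rot":[0,0,-0.036]},{"translation":[0,-1,0],"delta_rot":[0,0,0]},{"translation":[0,0,0],"delta_rot":[0,0,0]},{"translation":[0,0,0],"delta_rot":[0,0,0]}]'
python3 - <<'E'
from h import *
p,d=optics.grab_frame("top"); crop(p[:,:,::-1],300,170,420,270,6,"pics/c6.png")
p,d=optics.grab_frame("scene"); cv2.imwrite("pics/s4.png",p[:,:,::-1])
go([392.4,-2.4,25],-9.3)
E
```

```text
time_s: 8.65
ee_pos: [407.9, 143.5, 26.4]
ee_rot: [-60.8, 90.0, -144.4]
force: [0.3, 0.1, -0.5]
gripper_width: 9.8
time_s: 9.07
ee_pos: [397.8, 43.5, 26.4]
ee_rot: [-60.8, 90.0, -155.8]
force: [0.4, 0.3, -1.8]
gripper_width: 9.7
time_s: 9.48
ee_pos: [394.3, -2.6, 26.5]
ee_rot: [-88.3, 90.0, 172.3]
force: [0.2, -0.7, -0.2]
gripper_width: 9.5
t 9.58 pos [394.49  -1.83  26.55] w 9.8 F [ 0.07 -0.02 -2.17] q [ -1.94  17.41 127.78   0.01  34.82   7.34]
jaw now -9.280403595099221 x [-0.  0. -1.]
delta cm [-0.21 -0.06 -0.16] len mm 2.6676032032763697
rotvec [-0. -0. -0.] deg 0.023639040358119725
rotvec [ 0.   -0.    3.14] deg 179.9804038321937
```

View pics/c6.png

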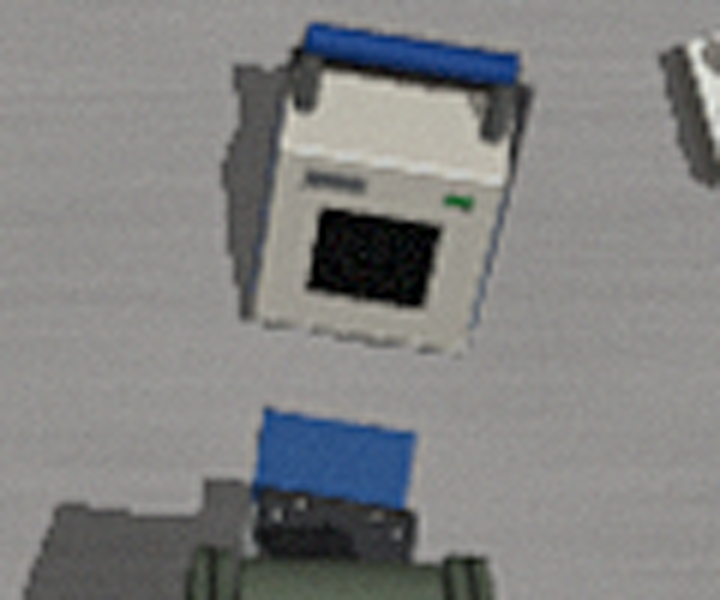

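View pics/s4.png

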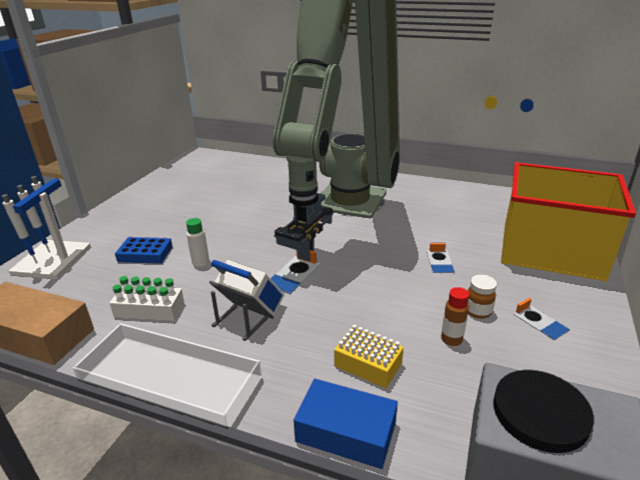

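```bash
python3 - <<'E'
from h import *
w=lambda u,v,z:atz("top",(u+.5)/6-.5+300,(v+.5)/6-.5+170,z)
for z,a,b in [(4,(264,408),(415,432)),(32,(252,318),(463,350))]:
    a=w(*a,z);b=w(*b,z); m=(a+b)/2; print(a,b,m,np.linalg.norm(a-b),np.degrees(np.arctan2(*(a-b)[[1,0]]))-90)
    if z==4:t=m
e=np.array([np.cos(np.radians(-9.3)),np.sin(np.radians(-9.3)),0]); n=np.array([-e[1],e[0],0])
s=readout.state(); print("from lip",s["ee_pos"]+145*e)
piv=m+50.9*e; d=piv-13*e-t; print("piv",piv,"along",d@e,"lateral",d@n)
E
```

```text
[544.3   14.88   4.  ] [531.22 -62.91   4.  ] [537.76 -24.01   4.  ] 78.87910641449112 -9.544789223795561
[586.56  21.28  32.  ] [569.22 -85.65  32.  ] [577.89 -32.18  32.  ] 108.33102337514858 -9.211415722627834
from lip [537.59 -25.26  26.55]
piv [628.12 -40.41  32.  ] along 78.82074561786206 lateral -1.5780284243349851
```

```bash

python3 -m creep '[{"translation":[0.5,-0.1,0],"delta_rot":[0,0,0]},{"translation":[1,-0.18,0],"delta_rot":[0,0,0]},{"translation":[1.2,-0.22,0],"delta_rot":[0,0,0]},{"translation":[1.2,-0.21,0],"delta_rot":[0,0,0]},{"translation":[1,-0.18,0],"delta_rot":[0,0,0]}]'
python3 -m creep '[{"translation":[0.8,-0.14,0],"delta_rot":[0,0,0]},{"translation":[0.8,-0.14,0],"delta_rot":[0,0,0]},{"translation":[0.7,-0.12,0],"delta_rot":[0,0,0]},{"translation":[0.53,-0.1,0],"delta_rot":[0,0,0]},{"translation":[0,0,0],"delta_rot":[0,0,0]}]'
python3 - <<'E'
from h import *
p,d=optics.grab_frame("top"); crop(p[:,:,::-1],300,170,420,270,6,"pics/c7.png")
p,d=optics.grab_frame("scene"); crop(p[:,:,::-1],190,210,340,340,5,"pics/s5.png")
go([471.3,-15.3,25],-9.3)
E
```

```text
time_s: 10.0
ee_pos: [445.9, -10.8, 26.8]
ee_rot: [95.4, 89.9, -3.8]
force: [0.2, -0.3, -2.2]
gripper_width: 10.3
time_s: 10.42
ee_pos: [473.4, -16.2, 26.7]
ee_rot: [94.8, 89.9, -4.5]
force: [-0.5, 1.0, -1.8]
gripper_width: 10.0
t 10.52 pos [471.6  -15.99  26.52] w 9.7 F [-0.42 -0.01 -2.04] q [ -3.34  22.58 118.1    0.    39.37   5.95]
jaw now -9.287166357638617 x [-0.  0. -1.]
delta cm [-0.03  0.07 -0.15] len mm 1.6974230862570592
rotvec [-0. -0. -0.] deg 0.050243679680456475
rotvec [ 0.   -0.    3.14] deg 179.98716452992915
```

View pics/c7.png

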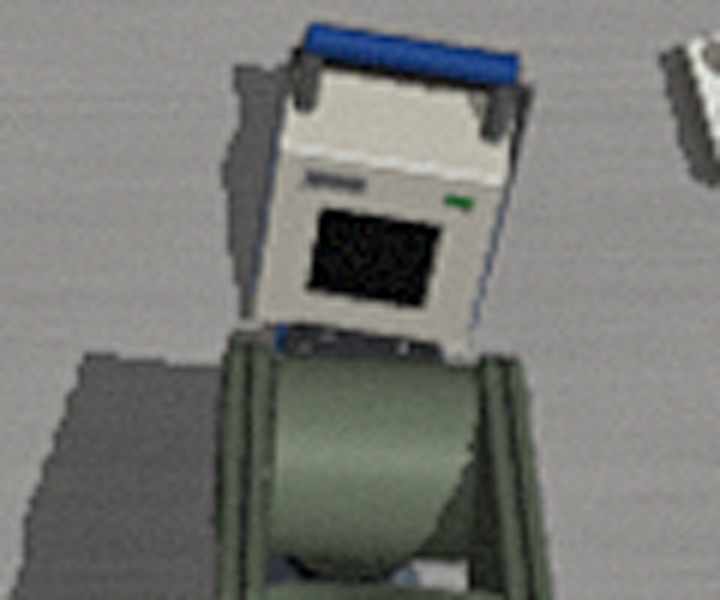

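View pics/s5.png

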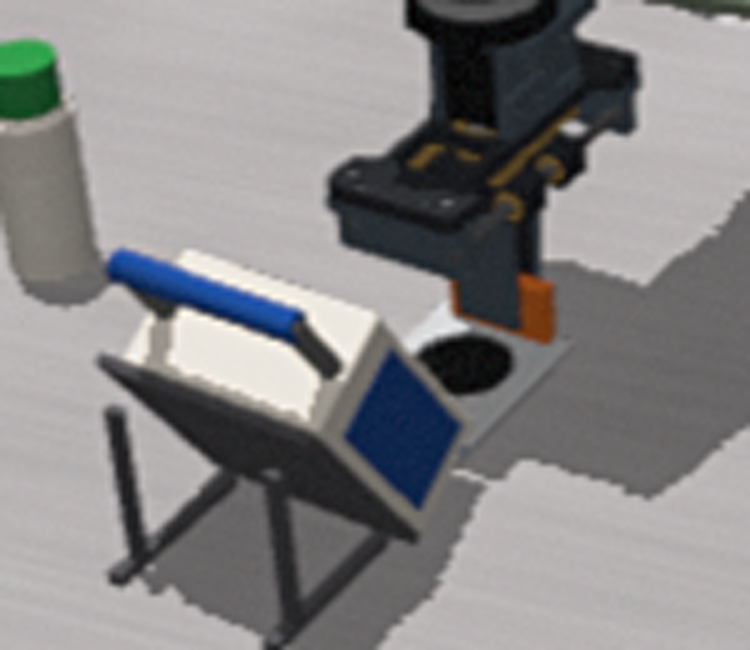

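The tongue is in without touching and the plate moved straight. The Fz of −2 N says the plate hangs about 1 mm up. I'll lower it 1 mm, release, and rise.

```bash

python3 -m creep '[{"translation":[0,0,-0.1],"delta_rot":[0,0,0]},{"translation":[0,0,-0.05],"delta_rot":[0,0,0]}]'
python3 -m creep '[{"translation":[0,0,0],"delta_rot":[0,0,0]},{"translation":[0,0,0],"delta_rot":[0,0,0]},{"translation":[0,0,0],"delta_rot":[0,0,0]},{"translation":[0,0,0],"delta_rot":[0,0,0]}]' -0.2
python3 -m creep '[{"translation":[0,0,1],"delta_rot":[0,0,0]},{"translation":[0,0,2.5],"delta_rot":[0,0,0]},{"translation":[0,0,3.5],"delta_rot":[0,0,0]},{"translation":[0,0,3.5],"delta_rot":[0,0,0]},{"translation":[0,0,3.5],"delta_rot":[0,0,0]}]'
python3 - <<'E'
from h import *
P=optics.camera_params("wrist"); p,d=optics.grab_frame("wrist"); cv2.imwrite("pics/w3.png",p[:,:,::-1]); np.savez("pics/w3.npz",**P)
go([690,-55,230],-9.3)
E
```

```text
time_s: 10.68
ee_pos: [471.4, -16.0, 26.1]
ee_rot: [-75.7, 90.0, -175.0]
force: [-3.3, -0.2, 14.0]
gripper_width: 9.7
time_s: 11.02
ee_pos: [471.8, -16.0, 25.2]
ee_rot: [97.9, 90.0, -1.4]
force: [-0.0, 0.3, 0.3]
gripper_width: 33.8
time_s: 11.43
ee_pos: [471.4, -16.0, 166.5]
ee_rot: [-82.1, 89.9, 178.6]
force: [0.5, -0.2, -0.2]
gripper_width: 36.4
t 11.48 pos [475.81 -16.19 173.26] w 36.8 F [3.27 0.44 4.2 ] q [ -3.34  11.68 107.45   0.    60.14   5.95]
jaw now -9.283369507335571 x [ 0.01 -0.   -1.  ]
delta cm [21.42 -3.88  5.67] len mm 224.9490471906136
rotvec [ 0.    0.01 -0.  ] deg 0.7415682894949532
rotvec [-0.02  0.    3.14] deg 179.98285172646519
```

View pics/w3.png

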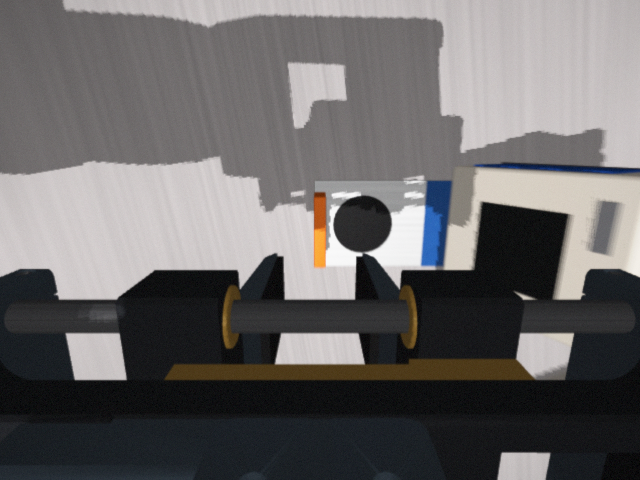

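```bash

python3 -m creep '[{"translation":[2,-0.36,1.5],"delta_rot":[0,0,0]},{"translation":[3,-0.55,1.5],"delta_rot":[0,0,0]},{"translation":[3.3,-0.6,1],"delta_rot":[0,0,0]},{"translation":[3.3,-0.6,1],"delta_rot":[0,0,0]},{"translation":[3.3,-0.6,0.5],"delta_rot":[0,0,0]}]'
python3 - <<'E'
from h import *
P=dict(np.load("pics/w3.npz"))
e=np.array([np.cos(np.radians(-9.3)),np.sin(np.radians(-9.3)),0]); n=np.array([-e[1],e[0],0])
s=atz("wrist",363,224,4,P); b=atz("wrist",426,222,4,P); print("spot",s,"tip by spot",s+106*e,"by blue",b+50*e)
l=[atz("wrist",u,v,38,P) for u,v in [(314,193),(326,193)]]; print(l)
a=atz("wrist",315,180,4,P); c=atz("wrist",452,180,4,P); print("edge yaw",np.degrees(np.arctan2(*(c-a)[[1,0]])))
piv=np.array([627.7,-40.6,0]); print("depth",60+(s+106*e-piv)@e, "lat",(s-piv)@n)
P2=optics.camera_params("wrist"); 
p,d=optics.grab_frame("top"); crop(p[:,:,::-1],300,170,420,270,6,"pics/c8.png")
go([690,-55,230],-9.3)
E
```

```text
time_s: 11.9
ee_pos: [622.7, -43.4, 221.4]
ee_rot: [95.4, 89.9, -3.9]
force: [0.2, 1.0, 0.3]
gripper_width: 36.3
spot [511.35 -22.41   4.  ] tip by spot [615.95 -39.54   4.  ] by blue [618.18 -37.94   4.  ]
[array([472.67,  17.17,  38.  ]), array([482.21,  15.61,  38.  ])]
edge yaw -9.249545877199477
depth 48.23606137685124 lat -0.8523739920124155
t 11.95 pos [629.52 -44.66 220.93] w 36.4 F [ 8.23 -1.87  1.08] q [-5.09 23.34 82.94 -0.03 73.13  4.24]
jaw now -9.31520785038169 x [ 0.01 -0.   -1.  ]
delta cm [ 6.05 -1.03  0.91] len mm 62.02556787756628
rotvec [0.   0.01 0.  ] deg 0.5928060419601282
rotvec [ 0.02 -0.   -3.14] deg 179.98487368723204
```

View pics/c8.png

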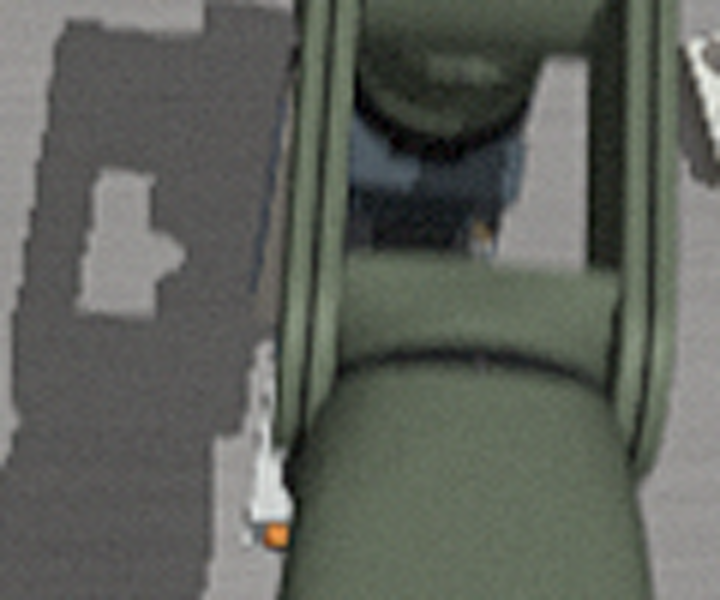

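```bash

python3 -m creep '[{"translation":[2.5,-0.41,0],"delta_rot":[0,0,0]},{"translation":[2.5,-0.41,0],"delta_rot":[0,0,0]},{"translation":[1.6,-0.26,0],"delta_rot":[0,0,0]},{"translation":[0,0,0],"delta_rot":[0,0,0]},{"translation":[0,0,0],"delta_rot":[0,0,0]}]'
python3 - <<'E'
from h import *
go([690,-55,152.5],-9.3)
P=optics.camera_params("wrist"); p,d=optics.grab_frame("wrist"); cv2.imwrite("pics/w4.png",p[:,:,::-1]); np.savez("pics/w4.npz",**P)
E
```

```text
time_s: 12.37
ee_pos: [686.7, -53.9, 218.7]
ee_rot: [-86.3, 89.9, 174.4]
force: [-0.1, -0.0, 0.5]
gripper_width: 36.5
t 12.37 pos [686.68 -53.92 218.73] w 36.5 F [-0.14 -0.03  0.54] q [-5.45 29.16 73.61  0.   77.37  3.84]
jaw now -9.287397583577429 x [-0.  0. -1.]
delta cm [ 0.33 -0.11 -6.62] len mm 66.32320017656266
rotvec [-0. -0. -0.] deg 0.134691945220348
rotvec [ 0.   -0.    3.14] deg 179.9873876064108
```

View pics/w4.png

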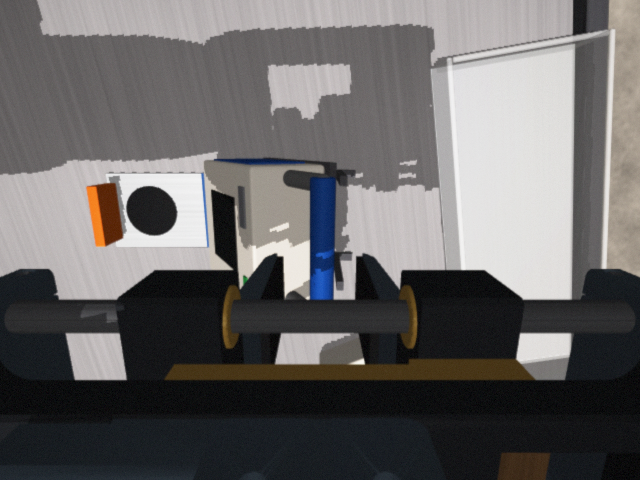

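Bar centred between the fingers. I'll descend and grip.

```bash

python3 -m creep '[{"translation":[0.2,-0.1,-1.5],"delta_rot":[0,0,0]},{"translation":[0.1,0,-2],"delta_rot":[0,0,0]},{"translation":[0,0,-1.6],"delta_rot":[0,0,0]},{"translation":[0,0,-1],"delta_rot":[0,0,0]},{"translation":[0,0,-0.5],"delta_rot":[0,0,0]}]'
python3 -m creep '[{"translation":[0,0,0],"delta_rot":[0,0,0]},{"translation":[0,0,0],"delta_rot":[0,0,0]},{"translation":[0,0,0],"delta_rot":[0,0,0]},{"translation":[0,0,0],"delta_rot":[0,0,0]},{"translation":[0,0,0],"delta_rot":[0,0,0]}]' -1 25
python3 -m creep '[{"translation":[0,0,0],"delta_rot":[0,0,0]},{"translation":[0,0,0],"delta_rot":[0,0,0]}]'

```

```text
time_s: 12.83
ee_pos: [688.2, -54.6, 152.7]
ee_rot: [-86.6, 89.8, 174.1]
force: [-1.1, -0.8, -0.7]
gripper_width: 36.7
time_s: 13.25
ee_pos: [688.7, -54.4, 155.2]
ee_rot: [-103.5, 89.9, 157.2]
force: [-5.2, 1.3, 4.3]
gripper_width: 15.8
time_s: 13.42
ee_pos: [688.7, -54.4, 155.2]
ee_rot: [-104.3, 89.9, 156.3]
force: [-5.2, 0.8, 3.3]
gripper_width: 15.2
```

```bash

python3 -m creep '[{"translation":[-0.3,0.05,0.12],"delta_rot":[0,0,0]},{"translation":[-0.4,0.07,0.15],"delta_rot":[0,0,0]},{"translation":[-0.5,0.08,0.17],"delta_rot":[0,0,0]},{"translation":[-0.55,0.09,0.17],"delta_rot":[0,0,0]},{"translation":[-0.55,0.09,0.16],"delta_rot":[0,0,0]}]'
python3 -m creep '[{"translation":[-0.55,0.09,0.13],"delta_rot":[0,0,0]},{"translation":[-0.55,0.09,0.11],"delta_rot":[0,0,0]},{"translation":[-0.55,0.09,0.1],"delta_rot":[0,0,0]},{"translation":[-0.55,0.09,0.09],"delta_rot":[0,0,0]},{"translation":[0,0,0],"delta_rot":[0,0,0]}]'
python3 - <<'E'
from h import *
go([690,-55,152.5],-9.3)
p,d=optics.grab_frame("scene"); crop(p[:,:,::-1],190,210,340,340,5,"pics/s6.png")
E
```

```text
time_s: 13.83
ee_pos: [667.7, -51.1, 163.0]
ee_rot: [95.7, 89.8, -3.6]
force: [1.6, 0.1, 1.3]
gripper_width: 15.3
time_s: 14.25
ee_pos: [644.5, -47.3, 167.6]
ee_rot: [94.9, 89.9, -4.3]
force: [2.5, 0.3, 5.6]
gripper_width: 15.6
t 14.25 pos [644.53 -47.3  167.6 ] w 15.6 F [2.48 0.33 5.57] q [-5.22 26.92 84.96  0.   68.01  4.05]
jaw now -9.267716639947325 x [ 0. -0. -1.]
delta cm [ 4.55 -0.77 -1.51] len mm 48.52217560023899
rotvec [ 0.  0. -0.] deg 0.122677975114019
rotvec [-0.    0.    3.14] deg 179.96770615739337
```

View pics/s6.png

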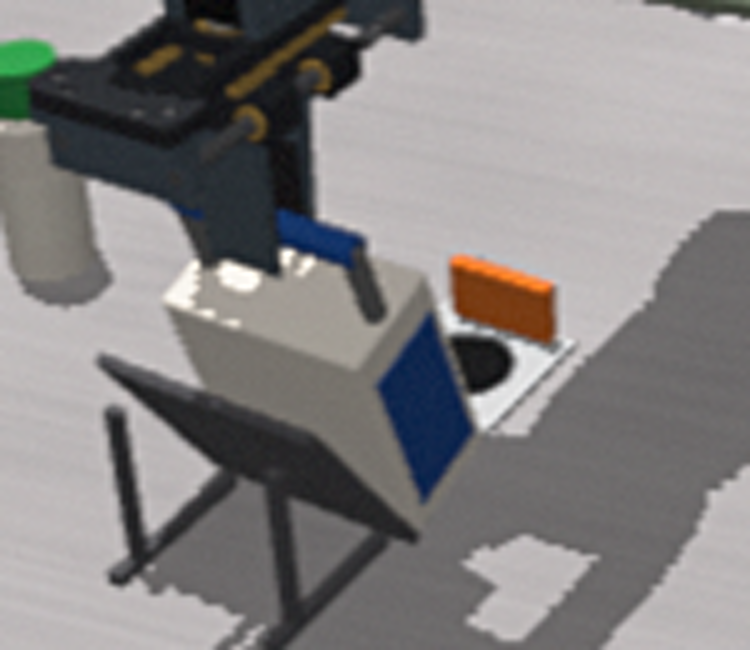

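```bash

python3 -m creep '[{"translation":[-0.5,0.08,0.08],"delta_rot":[0,0,0]},{"translation":[-0.5,0.08,0.08],"delta_rot":[0,0,0]},{"translation":[-0.5,0.08,0.05],"delta_rot":[0,0,0]},{"translation":[-0.5,0.08,0.04],"delta_rot":[0,0,0]},{"translation":[-0.5,0.08,0.02],"delta_rot":[0,0,0]}]'
python3 -m creep '[{"translation":[-0.45,0.07,0.02],"delta_rot":[0,0,0]},{"translation":[-0.4,0.07,0.0],"delta_rot":[0,0,0]},{"translation":[-0.35,0.06,0],"delta_rot":[0,0,0]},{"translation":[-0.3,0.05,-0.02],"delta_rot":[0,0,0]},{"translation":[0,0,0],"delta_rot":[0,0,0]}]'
python3 - <<'E'
from h import *
go([690,-55,152.5],-9.3)
p,d=optics.grab_frame("scene"); crop(p[:,:,::-1],190,210,340,340,5,"pics/s7.png")
E
```

```text
time_s: 14.72
ee_pos: [619.3, -43.3, 169.2]
ee_rot: [159.4, 90.0, 60.1]
force: [1.9, 1.0, 5.2]
gripper_width: 15.4
time_s: 15.13
ee_pos: [603.9, -40.8, 168.4]
ee_rot: [-87.0, 89.9, 173.7]
force: [1.3, 1.4, 1.4]
gripper_width: 14.9
t 15.13 pos [603.9  -40.81 168.37] w 14.9 F [1.29 1.42 1.37] q [-4.96 23.44 90.66  0.   66.01  4.32]
jaw now -9.273843573554357 x [-0.  0. -1.]
delta cm [ 8.61 -1.42 -1.59] len mm 88.69309481733146
rotvec [-0. -0. -0.] deg 0.10620412489706264
rotvec [ 0.   -0.    3.14] deg 179.97383873826934
```

View pics/s7.png

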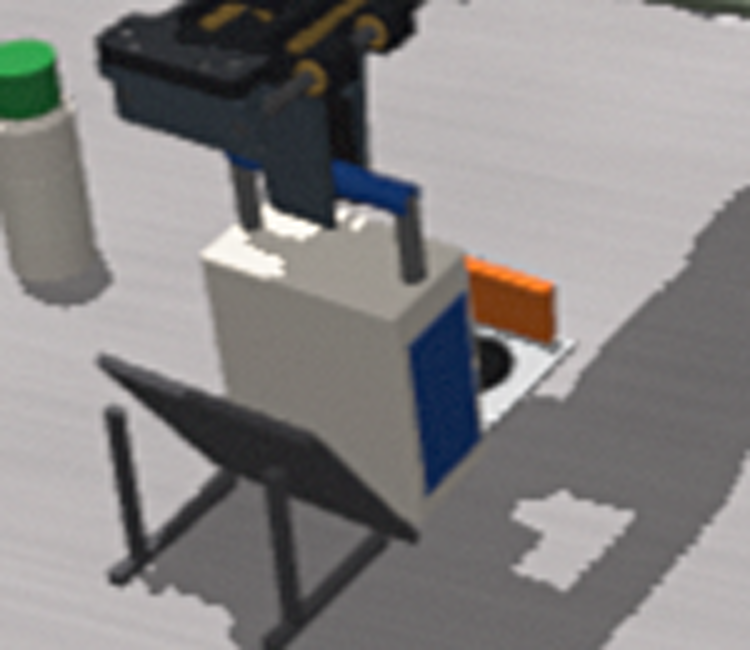

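```bash

python3 -m creep '[{"translation":[-0.2,0.03,-0.02],"delta_rot":[0,0,0]},{"translation":[-0.15,0.03,-0.02],"delta_rot":[0,0,0]},{"translation":[-0.15,0.02,-0.02],"delta_rot":[0,0,0]},{"translation":[-0.1,0.01,0],"delta_rot":[0,0,0]},{"translation":[0,0,0],"delta_rot":[0,0,0]}]'
python3 - <<'E'
from h import *
go([596.9,-39,163],-9.3)
p,d=optics.grab_frame("scene"); crop(p[:,:,::-1],210,230,310,330,6,"pics/s8.png")
E
```

```text
time_s: 15.6
ee_pos: [598.6, -40.0, 168.0]
ee_rot: [-83.0, 90.0, 177.7]
force: [1.8, 1.2, -0.0]
gripper_width: 15.2
t 15.6 pos [598.6  -40.04 167.99] w 15.2 F [ 1.84  1.15 -0.03] q [-4.92 22.96 91.49 -0.   65.59  4.35]
jaw now -9.274474419619672 x [-0.  0. -1.]
delta cm [-0.17  0.1  -0.5 ] len mm 5.372266548748465
rotvec [-0. -0. -0.] deg 0.04672049326994914
rotvec [ 0.   -0.    3.14] deg 179.97447280022772
```

View pics/s8.png

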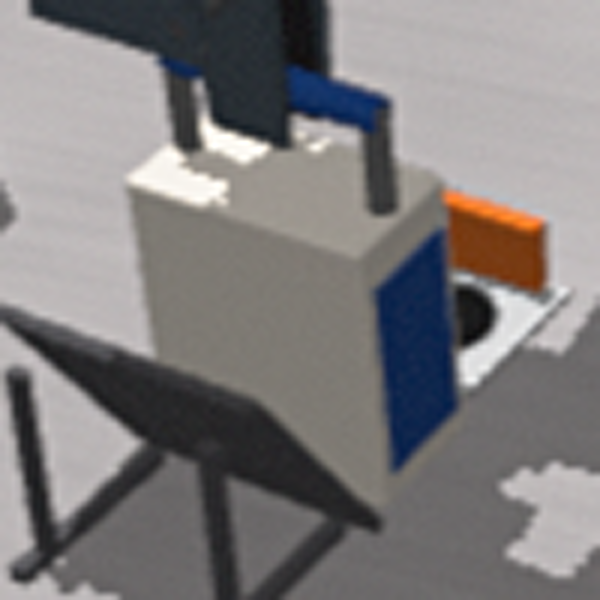

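```bash

python3 -m creep '[{"translation":[-0.1,0.02,-0.04],"delta_rot":[0,0,0]},{"translation":[-0.1,0.01,-0.04],"delta_rot":[0,0,0]},{"translation":[0,0,0],"delta_rot":[0,0,0]}]'
python3 -m creep '[{"translation":[0,0,-0.04],"delta_rot":[0,0,0]},{"translation":[0,0,-0.04],"delta_rot":[0,0,0]},{"translation":[0,0,0],"delta_rot":[0,0,0]}]'
```

```text
time_s: 15.9
ee_pos: [596.9, -39.7, 167.7]
ee_rot: [119.9, 90.0, 20.6]
force: [0.8, 1.6, 2.9]
gripper_width: 15.5
time_s: 16.15
ee_pos: [597.4, -39.7, 167.7]
ee_rot: [102.3, 89.9, 3.0]
force: [0.2, 1.8, 6.4]
gripper_width: 15.6
```

The downward force builds to 6 N, so the reader is supported. I'll release gently.

```bash

python3 -m creep '[{"translation":[0,0,0.02],"delta_rot":[0,0,0]},{"translation":[0,0,0],"delta_rot":[0,0,0]}]' -1 6
python3 -m creep '[{"translation":[0,0,0],"delta_rot":[0,0,0]},{"translation":[0,0,0],"delta_rot":[0,0,0]},{"translation":[0,0,0],"delta_rot":[0,0,0]},{"translation":[0,0,0],"delta_rot":[0,0,0]}]' 0
python3 - <<'E'
from h import *
go([596.9,-39,163],-9.3)
p,d=optics.grab_frame("scene"); crop(p[:,:,::-1],210,230,310,330,6,"pics/s9.png")
E
```

```text
time_s: 16.32
ee_pos: [596.4, -39.6, 167.5]
ee_rot: [-106.7, 89.9, 154.1]
force: [-0.6, 2.0, 5.5]
gripper_width: 16.0
time_s: 16.65
ee_pos: [596.4, -40.0, 166.3]
ee_rot: [-72.9, 89.9, -172.2]
force: [0.7, 0.1, 0.4]
gripper_width: 39.7
t 16.65 pos [596.4  -39.98 166.25] w 39.7 F [0.69 0.11 0.4 ] q [-4.93 22.88 91.89 -0.02 65.32  4.37]
jaw now -9.284099148583287 x [-0. -0. -1.]
delta cm [ 0.05  0.1  -0.33] len mm 3.4328458269224553
rotvec [ 0. -0. -0.] deg 0.09907688464237904
rotvec [0.   0.   3.14] deg 179.98407575974684
```

View pics/s9.png

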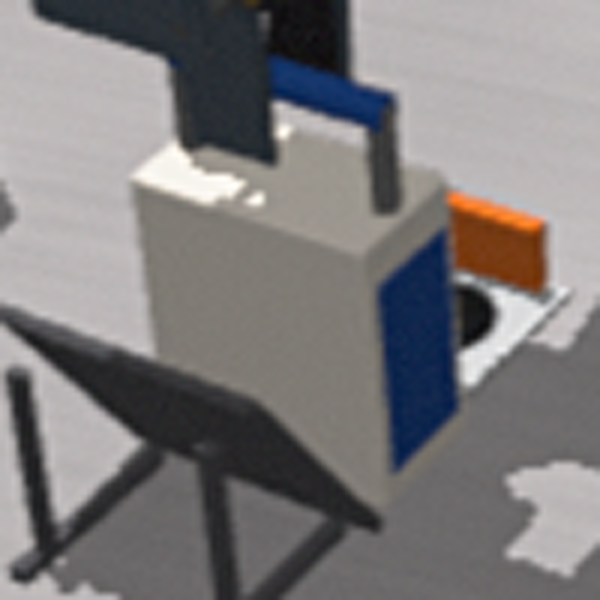

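Released, and the reader stands level. Up, and over to the bottle while turning the jaws 90°.

```bash

python3 -m creep '[{"translation":[0,0,1],"delta_rot":[0,0,0]},{"translation":[0,0,2.5],"delta_rot":[0,0,0]},{"translation":[0,0,3],"delta_rot":[0,0,0]},{"translation":[-0.4,-1,2],"delta_rot":[0,0,-0.09]},{"translation":[-0.67,-1.5,0.5],"delta_rot":[0,0,-0.1]}]'
python3 -m creep '[{"translation":[-0.7,-1.55,0],"delta_rot":[0,0,-0.1]},{"translation":[-0.7,-1.55,0],"delta_rot":[0,0,-0.1]},{"translation":[-0.7,-1.55,0],"delta_rot":[0,0,-0.1]},{"translation":[-0.7,-1.55,0],"delta_rot":[0,0,-0.1]},{"translation":[-0.7,-1.55,0],"delta_rot":[0,0,-0.1]}]' 0.7
python3 -m creep '[{"translation":[-0.7,-1.55,0],"delta_rot":[0,0,-0.1]},{"translation":[-0.7,-1.55,0],"delta_rot":[0,0,-0.1]},{"translation":[-0.7,-1.55,0],"delta_rot":[0,0,-0.1]},{"translation":[-0.7,-1.55,0],"delta_rot":[0,0,-0.1]},{"translation":[-0.7,-1.55,0],"delta_rot":[0,0,-0.1]}]'
python3 -m creep '[{"translation":[-0.7,-1.55,0],"delta_rot":[0,0,-0.1]},{"translation":[-0.7,-1.55,0],"delta_rot":[0,0,-0.1]},{"translation":[-0.7,-1.55,-1],"delta_rot":[0,0,-0.09]},{"translation":[-0.6,-1.3,-1],"delta_rot":[0,0,0]},{"translation":[0,0,0],"delta_rot":[0,0,0]}]'
python3 - <<'E'
from h import *
p,d=optics.grab_frame("top"); cv2.imwrite("pics/top2.png",p[:,:,::-1]); crop(p[:,:,::-1],310,160,410,260,8,"pics/c9.png")
p,d=optics.grab_frame("wrist"); cv2.imwrite("pics/w5.png",p[:,:,::-1])
go([488.8,-278.3,76],-99.3)
E
```

```text
time_s: 17.12
ee_pos: [588.5, -64.4, 261.8]
ee_rot: [106.0, 89.5, -4.4]
force: [0.0, -0.6, -0.6]
gripper_width: 45.6
time_s: 17.53
ee_pos: [550.9, -143.1, 257.7]
ee_rot: [110.0, 90.0, -29.1]
force: [0.7, -0.8, -0.4]
gripper_width: 75.6
time_s: 17.95
ee_pos: [515.8, -220.6, 257.7]
ee_rot: [126.9, 90.0, -40.9]
force: [0.2, 0.6, -0.1]
gripper_width: 77.3
time_s: 18.37
ee_pos: [487.4, -280.8, 235.8]
ee_rot: [-2.9, 89.8, 172.8]
force: [-0.6, 0.2, 0.7]
gripper_width: 77.8
t 18.47 pos [ 489.24 -279.24  237.27] w 77.3 F [ 0.68 -0.01  0.76] q [-30.9   16.94  90.28   0.03  72.8   63.21]
jaw now -94.12505888912595 x [ 0.  0. -1.]
delta cm [ -0.04   0.09 -16.13] len mm 161.27432072896613
rotvec [-0.    0.   -0.09] deg 5.175034158189266
rotvec [-0.   -0.    3.05] deg 174.82505965425247
```

```bash
python3 -c "
import cv2;a=cv2.imread('pics/c9.png');cv2.imwrite('pics/c9.png',a[:600])"
```

```text
(no output)
```

View pics/c9.png

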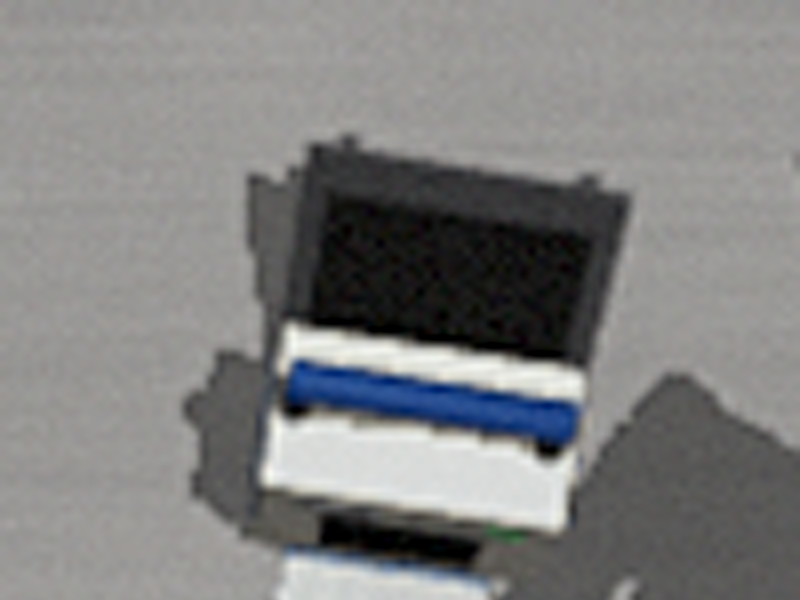

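View pics/w5.png

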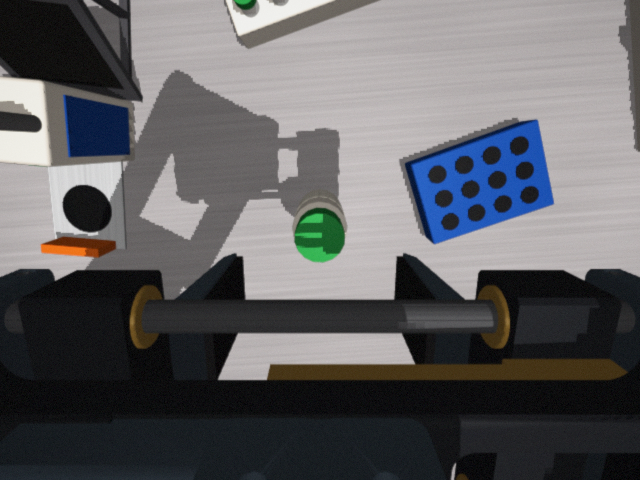

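The bottle is centred (u≈320) between the fingers (240 and 398), and a thin blue line shows at the reader's front. Now I'll measure the plate and reader in the top picture.

```bash

python3 -m creep '[{"translation":[0,0,-2.5],"delta_rot":[0,0,-0.09]},{"translation":[0,0.1,-3.3],"delta_rot":[0,0,0]},{"translation":[0,0,-3.3],"delta_rot":[0,0,0]},{"translation":[0,0,-3],"delta_rot":[0,0,0]},{"translation":[0,0,-2.5],"delta_rot":[0,0,0]}]'
python3 -m creep '[{"translation":[0,0,-1.3],"delta_rot":[0,0,0]},{"translation":[0,0,0],"delta_rot":[0,0,0]},{"translation":[0,0,0],"delta_rot":[0,0,0]}]'
python3 - <<'E'
from h import *
go([488.8,-278.3,76],-99.3)
a=cv2.imread("pics/top2.png"); crop(a,330,210,395,270,10,"pics/c10.png")
E
```

```text
time_s: 18.88
ee_pos: [489.7, -277.1, 89.9]
ee_rot: [-97.4, 90.0, 73.5]
force: [0.4, 0.1, -0.1]
gripper_width: 77.8
time_s: 19.13
ee_pos: [490.1, -277.7, 78.3]
ee_rot: [-150.4, 90.0, 20.4]
force: [-0.2, -0.6, 0.4]
gripper_width: 77.3
t 19.13 pos [ 490.13 -277.73   78.31] w 77.3 F [-0.25 -0.65  0.36] q [-30.71  25.01 103.01   0.01  51.98  68.45]
jaw now -99.17267561054297 x [ 0.  0. -1.]
delta cm [-0.13 -0.06 -0.23] len mm 2.7241777930948343
rotvec [-0.  0. -0.] deg 0.1279371595614596
rotvec [-0.   -0.    3.14] deg 179.8726761977493
```

View pics/c10.png

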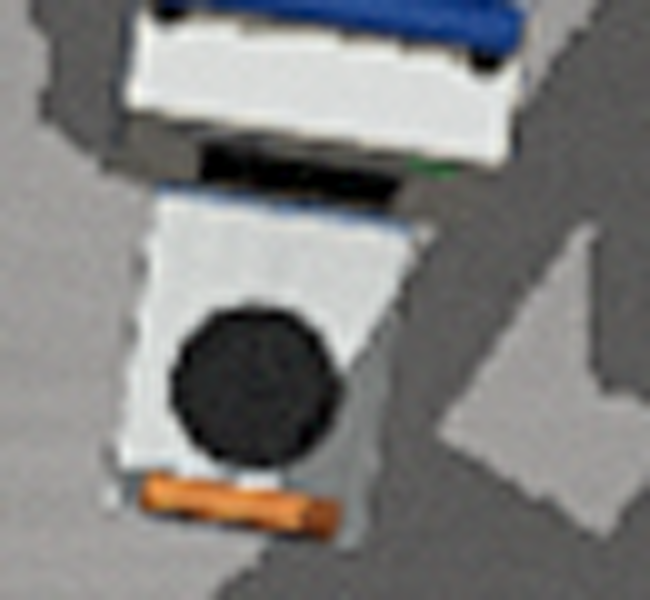

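```bash

python3 -m creep '[{"translation":[-0.05,0,0],"delta_rot":[0,0,0]},{"translation":[0,0,0],"delta_rot":[0,0,0]},{"translation":[0,0,0],"delta_rot":[0,0,0]},{"translation":[0,0,0],"delta_rot":[0,0,0]},{"translation":[0,0,0],"delta_rot":[0,0,0]}]' -1 20
python3 -m creep '[{"translation":[0,0,0],"delta_rot":[0,0,0]},{"translation":[0,0,0],"delta_rot":[0,0,0]}]'
python3 - <<'E'
from h import *
w=lambda u,v,z:atz("top",(u+.5)/10-.5+330,(v+.5)/10-.5+210,z)
s=w(257,386,4); print("spot",s, "lip",w(240,505,38))
a,b=w(162,190,4),w(412,230,4); print("blue line",a,b,(a+b)/2,np.linalg.norm(a-b),np.degrees(np.arctan2(*(a-b)[[1,0]]))-90)
f1,f2=w(128,108,129),w(505,165,129); m=(f1+f2)/2;print("front top",f1,f2,m,np.degrees(np.arctan2(*(f1-f2)[[1,0]]))-90)
e=np.array([np.cos(np.radians(-9.3)),np.sin(np.radians(-9.3)),0])
print("depth",106-(m-s)[:2]@-e[:2]*-1, (m-s)@e)
go([s[0],s[1],200],-99.3)
E
```

```text
time_s: 19.55
ee_pos: [489.1, -278.6, 78.7]
ee_rot: [147.4, 89.9, -41.8]
force: [-1.0, -1.3, -0.4]
gripper_width: 47.1
time_s: 19.72
ee_pos: [489.2, -278.7, 78.6]
ee_rot: [152.2, 89.9, -37.0]
force: [-0.3, -1.6, 5.1]
gripper_width: 47.4
spot [511.   -20.84   4.  ] lip [470.76 -13.39  38.  ]
blue line [572.7    7.84   4.  ] [559.52 -69.63   4.  ] [566.11 -30.9    4.  ] 78.5787196986758 -9.65632180626163
front top [575.28  21.36 129.  ] [558.04 -85.09 129.  ] [566.66 -31.87 129.  ] -9.197612587135964
depth 49.28567816973436 56.71432183026564
t 19.72 pos [ 489.17 -278.65   78.59] w 47.4 F [-0.32 -1.62  5.14] q [-30.83  24.93 103.1   -0.01  51.89  68.41]
jaw now -99.24077044901075 x [ 0. -0. -1.]
delta cm [ 2.18 25.78 12.14] len mm 285.8053453581242
rotvec [ 0.  0. -0.] deg 0.10355576480204524
rotvec [-0.    0.    3.14] deg 179.94074450176853
```

Tongue depth is about 49 mm and the spot is at (511, −21.5). Lift the bottle and carry it over.

```bash

python3 -m creep '[{"translation":[0,0,0.5],"delta_rot":[0,0,0]},{"translation":[0,0,1.2],"delta_rot":[0,0,0]},{"translation":[0,0,1.8],"delta_rot":[0,0,0]},{"translation":[0,0,1.8],"delta_rot":[0,0,0]},{"translation":[0.1,1,1],"delta_rot":[0,0,0]}]'
python3 -m creep '[{"translation":[0.2,1.8,0.2],"delta_rot":[0,0,0]},{"translation":[0.2,2.2,0],"delta_rot":[0,0,0]},{"translation":[0.2,2.4,0],"delta_rot":[0,0,0]},{"translation":[0.2,2.4,0],"delta_rot":[0,0,0]},{"translation":[0.2,2.4,0],"delta_rot":[0,0,0]}]'
python3 -m creep '[{"translation":[0.2,2.4,0],"delta_rot":[0,0,0]},{"translation":[0.2,2.4,0],"delta_rot":[0,0,0]},{"translation":[0.2,2.4,0],"delta_rot":[0,0,0]},{"translation":[0.2,2.2,0],"delta_rot":[0,0,0]},{"translation":[0.1,1.8,0]	,"delta_rot":[0,0,0]}]'
python3 -m creep '[{"translation":[0.2,1.4,0],"delta_rot":[0,0,0]},{"translation":[0.2,0.9,0],"delta_rot":[0,0,0]},{"translation":[0,0,0],"delta_rot":[0,0,0]},{"translation":[0,0,0],"delta_rot":[0,0,0]},{"translation":[0,0,0],"delta_rot":[0,0,0]}]'
python3 - <<'E'
from h import *
go([511.3,-21.6,82.5],-99.3)
p,d=optics.grab_frame("scene"); crop(p[:,:,::-1],210,180,350,310,5,"pics/s10.png")
p,d=optics.grab_frame("wrist"); cv2.imwrite("pics/w6.png",p[:,:,::-1])
E
```

```text
time_s: 20.13
ee_pos: [490.2, -269.5, 142.3]
ee_rot: [143.7, 89.9, -45.6]
force: [-0.2, 0.2, -1.8]
gripper_width: 47.3
time_s: 20.55
ee_pos: [499.0, -154.3, 142.3]
ee_rot: [-20.6, 89.9, 150.2]
force: [0.7, 0.1, -2.2]
gripper_width: 47.5
time_s: 20.97
ee_pos: [507.9, -41.9, 142.4]
ee_rot: [-18.0, 89.9, 152.8]
force: [0.8, 0.2, -2.7]
gripper_width: 47.5
time_s: 21.38
ee_pos: [512.5, -21.8, 142.7]
ee_rot: [44.4, 90.0, -144.8]
force: [-0.2, -0.0, -2.3]
gripper_width: 47.5
t 21.38 pos [512.5  -21.77 142.7 ] w 47.5 F [-0.23 -0.05 -2.26] q [ -3.7   16.95 105.    -0.03  58.09  95.57]
jaw now -99.24985305931462 x [-0. -0. -1.]
delta cm [-0.12  0.02 -6.02] len mm 60.21045995450525
rotvec [ 0. -0. -0.] deg 0.06726126503484404
rotvec [0.   0.   3.14] deg 179.9498618325799
```

View pics/s10.png

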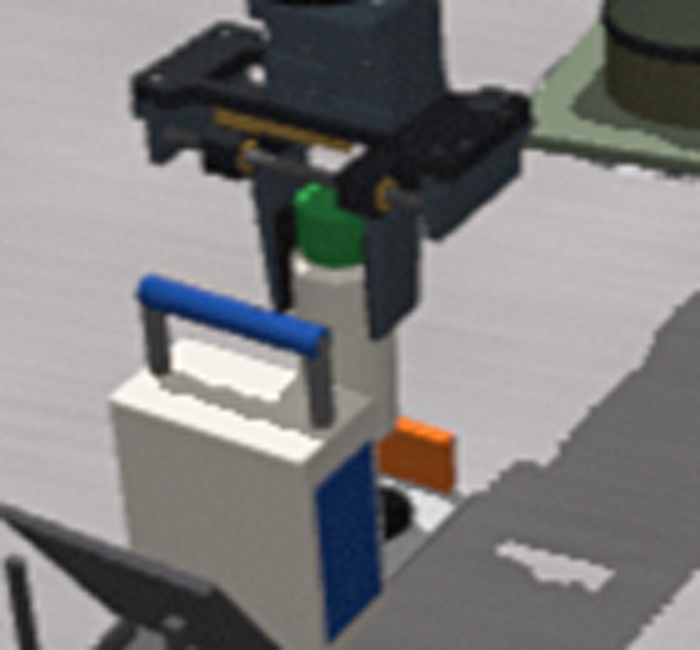

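View pics/w6.png

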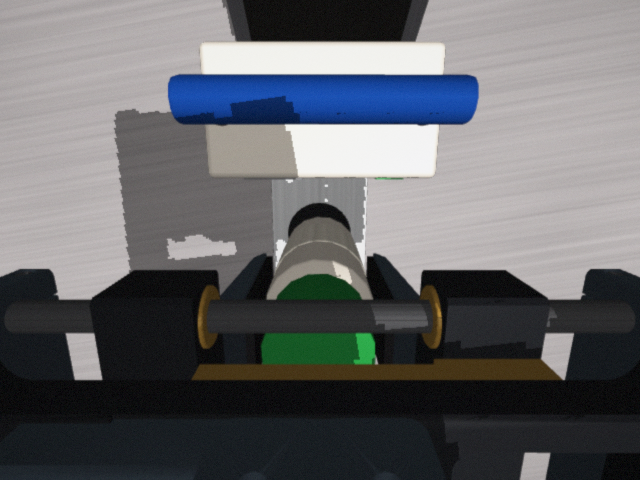

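```bash

python3 -m creep '[{"translation":[-0.1,0,-1],"delta_rot":[0,0,0]},{"translation":[0,0,-1.5],"delta_rot":[0,0,0]},{"translation":[0,0,-1.4],"delta_rot":[0,0,0]},{"translation":[0,0,-1],"delta_rot":[0,0,0]},{"translation":[0,0,-0.4],"delta_rot":[0,0,0]}]'
python3 - <<'E'
from h import *
P=optics.camera_params("wrist"); print("cam",-P["R"].T@P["t"])
go([511.3,-21.6,82.5],-99.3)
E
```

```text
time_s: 21.9
ee_pos: [510.4, -21.6, 87.9]
ee_rot: [7.2, 89.8, 178.0]
force: [-0.0, 1.0, -2.1]
gripper_width: 47.1
cam [579.41 -33.52 243.52]
t 21.9 pos [510.42 -21.63  87.86] w 47.1 F [-0.02  1.   -2.07] q [ -3.71  20.45 109.17  -0.01  50.6   95.57]
jaw now -99.279929437441 x [-0.  0. -1.]
delta cm [ 0.09  0.   -0.54] len mm 5.43330168806853
rotvec [-0. -0. -0.] deg 0.20984672756809292
rotvec [ 0.01 -0.    3.14] deg 179.97997708757217
```

```bash

python3 -m creep '[{"translation":[0,0,-0.2],"delta_rot":[0,0,0]},{"translation":[0,0,-0.15],"delta_rot":[0,0,0]},{"translation":[0,0,0],"delta_rot":[0,0,0]}]'
python3 -m creep '[{"translation":[0,0,-0.1],"delta_rot":[0,0,0]},{"translation":[0,0,0],"delta_rot":[0,0,0]}]'
```

```text
time_s: 22.15
ee_pos: [512.1, -21.4, 86.5]
ee_rot: [176.8, 90.0, -12.4]
force: [-0.4, 0.5, -2.2]
gripper_width: 47.5
time_s: 22.32
ee_pos: [512.1, -21.3, 85.8]
ee_rot: [179.8, 89.9, -9.4]
force: [0.4, -0.1, -1.3]
gripper_width: 46.9
```

```bash

python3 -m creep '[{"translation":[-0.08,0,-0.1],"delta_rot":[0,0,0]},{"translation":[0,0,-0.1],"delta_rot":[0,0,0]},{"translation":[0,0,0],"delta_rot":[0,0,0]}]'
python3 -m creep '[{"translation":[0,0,-0.1],"delta_rot":[0,0,0]},{"translation":[0,0,0],"delta_rot":[0,0,0]}]'
```

```text
time_s: 22.57
ee_pos: [510.9, -21.3, 83.3]
ee_rot: [47.3, 90.0, -142.0]
force: [-0.2, -0.2, -2.8]
gripper_width: 47.4
time_s: 22.73
ee_pos: [511.2, -21.3, 82.6]
ee_rot: [172.6, 90.0, -16.6]
force: [0.0, 0.2, 0.8]
gripper_width: 47.4
```

Contact: Fz went from −2.8 to +0.8. One settling step, a check picture, then release.

```bash

python3 -m creep '[{"translation":[0,0,-0.04],"delta_rot":[0,0,0]},{"translation":[0,0,0],"delta_rot":[0,0,0]}]'
python3 - <<'E'
from h import *
p,d=optics.grab_frame("scene"); crop(p[:,:,::-1],210,200,340,310,6,"pics/s11.png")
E
```

```text
time_s: 22.9
ee_pos: [511.3, -21.4, 82.6]
ee_rot: [178.1, 90.0, -11.1]
force: [-1.2, 0.7, 3.8]
gripper_width: 47.7
```

View pics/s11.png

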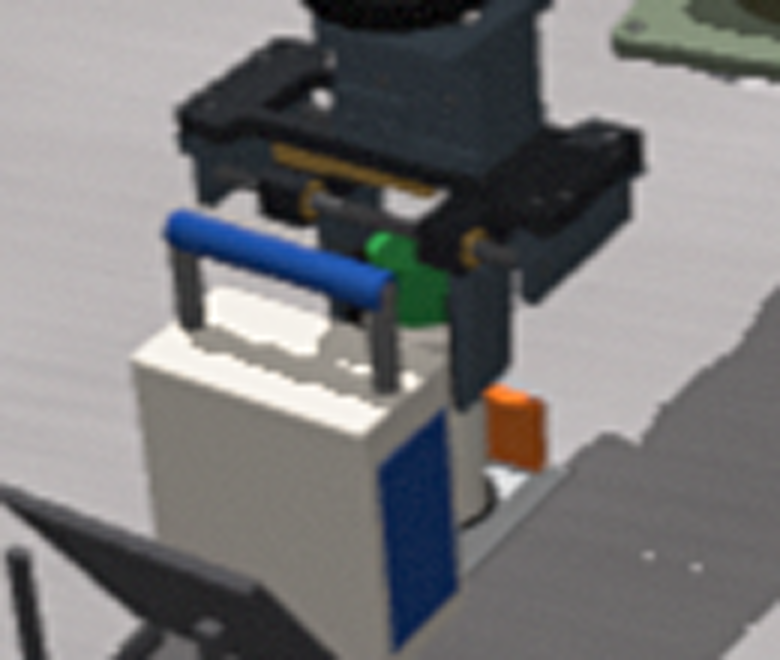

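```bash

python3 -m creep '[{"translation":[0,0,0],"delta_rot":[0,0,0]},{"translation":[0,0,0],"delta_rot":[0,0,0]},{"translation":[0,0,0],"delta_rot":[0,0,0]},{"translation":[0,0,0],"delta_rot":[0,0,0]},{"translation":[0,0,0],"delta_rot":[0,0,0]}]' 0.6
python3 -m creep '[{"translation":[0,0,1],"delta_rot":[0,0,0]},{"translation":[0,0,2],"delta_rot":[0,0,0]},{"translation":[0,0,3],"delta_rot":[0,0,0]},{"translation":[0,0,3],"delta_rot":[0,0,0]},{"translation":[0,0,3],"delta_rot":[0,0,0]}]'
python3 -m creep '[{"translation":[0,0,2],"delta_rot":[0,0,0]},{"translation":[-1,-2,0],"delta_rot":[0,0,0]},{"translation":[-1,-3,0],"delta_rot":[0,0,0]},{"translation":[-1,-3,0],"delta_rot":[0,0,0]},{"translation":[-1,-3,0],"delta_rot":[0,0,0]}]'
python3 -m creep '[{"translation":[-1,-3,0],"delta_rot":[0,0,0]},{"translation":[-1,-3,0],"delta_rot":[0,0,0]},{"translation":[-1,-3,0],"delta_rot":[0,0,0]},{"translation":[0,-2,0],"delta_rot":[0,0,0]},{"translation":[0,0,0],"delta_rot":[0,0,0]}]'
python3 - <<'E'
from h import *
p,d=optics.grab_frame("scene"); cv2.imwrite("pics/s12.png",p[:,:,::-1]);crop(p[:,:,::-1],200,210,320,330,5,"pics/s13.png")
p,d=optics.grab_frame("top"); cv2.imwrite("pics/top3.png",p[:,:,::-1]); crop(p[:,:,::-1],325,170,405,270,6,"pics/c11.png")
E
```

```text
time_s: 23.37
ee_pos: [510.9, -21.3, 81.8]
ee_rot: [20.7, 90.0, -168.6]
force: [0.6, -0.2, 1.1]
gripper_width: 72.6
time_s: 23.78
ee_pos: [510.7, -21.3, 203.9]
ee_rot: [142.3, 90.0, -46.9]
force: [0.4, 0.8, 0.0]
gripper_width: 73.0
time_s: 24.2
ee_pos: [470.5, -132.2, 223.0]
ee_rot: [165.7, 89.9, -23.4]
force: [0.6, 0.4, 0.0]
gripper_width: 72.8
time_s: 24.62
ee_pos: [440.7, -244.7, 222.7]
ee_rot: [126.8, 89.8, -62.7]
force: [1.2, -0.6, -0.2]
gripper_width: 73.0
```

View pics/s13.png

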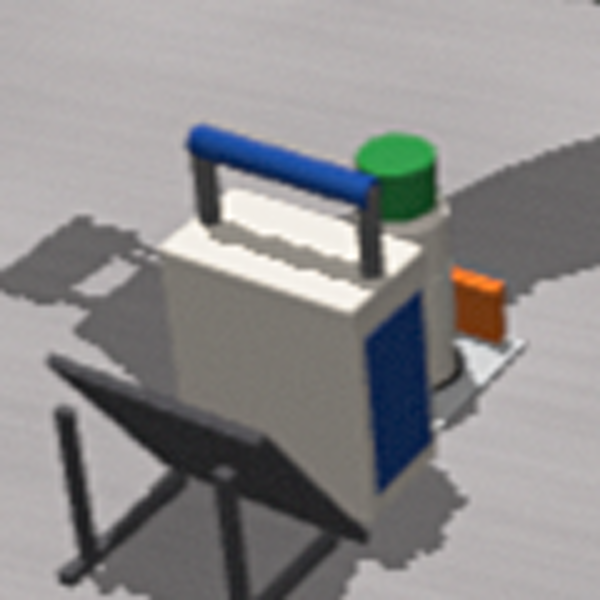

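View pics/c11.png

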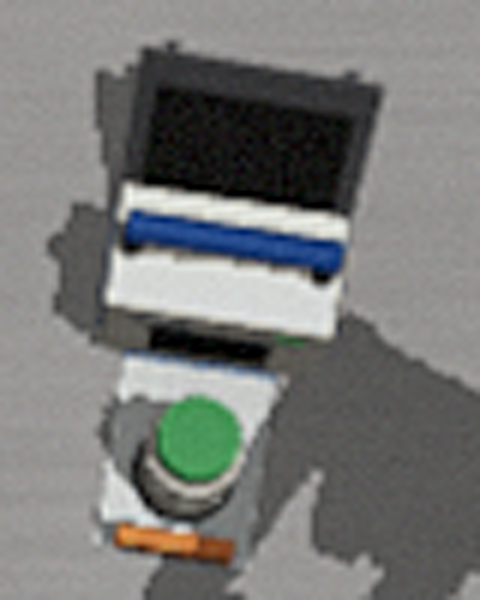

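View pics/top3.png

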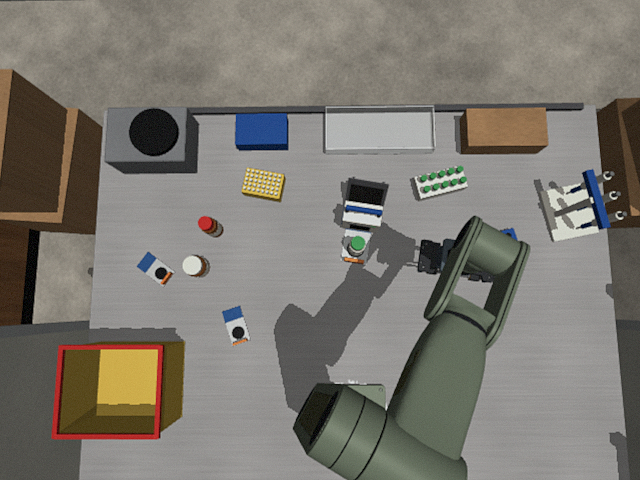

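```bash
python3 - <<'E'
from h import *
w=lambda u,v,z:atz("top",(u+.5)/6-.5+325,(v+.5)/6-.5+170,z)
print("cap",w(199,438,132),"lip",w(176,541,38))
a,b=w(124,354,4),w(275,380,4); print("blue line",(a+b)/2)
f=(w(106,304,129)+w(334,338,129))/2; bk=(w(125,184,129)+w(349,216,129))/2; print("front",f,"back",bk, np.linalg.norm(f-bk))
s=(w(176,541,38))[:2]; e=np.array([.987,-.1616]); print("depth by lip",145-(f[:2]-s)@e)
p,d=optics.grab_frame("scene"); P=optics.camera_params("scene")
for nm,(x0,y0) in {"front":(577,-33),"mid":(585,-34),"rear":(612,-38)}.items():
    zs=[]
    for k in range(-35,36,5):
        u,v=proj("scene",[x0+.162*k,y0+.987*k,129]); zs.append(dep("scene",u,v,d)[2])
    print(nm,np.median(zs))
E
```

```text
cap [510.84 -21.19 132.  ] lip [471.66 -14.5   38.  ]
blue line [565.49 -29.59   4.  ]
front [567.   -32.01 129.  ] back [625.36 -41.03 129.  ] 59.05418527291998
depth by lip 48.07022377194593
front 128.66392551727188
mid 128.200857792354
rear 127.62261152423719
```

```bash
python3 - <<'E'
from h import *
d=np.load("pics/scene0d.npy"); p,d2=optics.grab_frame("scene")
def fit(d,z):
    X=[]
    for a in list(np.arange(-26,-11,1.5))+list(np.arange(12,26,1.5)):
        for k in range(-48,49,3):
            u,v=proj("scene",[596+.987*a+.162*k,-36.5-.162*a+.987*k,z]); q=dep("scene",u,v,d)
            if abs(q[2]-z)<6: X.append(q)
    X=np.array(X); A=np.c_[X[:,:2]-[596,-36],np.ones(len(X))]
    for _ in range(3):
        c=np.linalg.lstsq(A,X[:,2],rcond=None)[0]; r=abs(A@c-X[:,2]); m=r<max(1,2*r.std()); A,X=A[m],X[m]
    print(len(X),np.degrees(c[0]*.987-c[1]*.162),np.degrees(c[0]*.162+c[1]*.987),c[2])
fit(d,125);fit(d2,129)
E
```

```text
316 -0.18022108162809214 0.09003842738982713 123.5532453169
347 0.24331663462952582 0.16593152789120844 127.68299105014593
```

The reader is level to within about 0.4° of how it stood at the start, and 4.1 mm higher, which is the plate's thickness. The bottle is on the spot. Handing in.

```bash
python3 -c "
from h import *
print(env.job_done()); print(readout.state()['time_s'])"
```

```text
the job is handed in; nothing more can be done
None
the job is handed in; nothing more can be done
```

I tilted the reader back onto its rest, slid the largest plate's tongue under it, let the reader down level on the tongue, and stood the green-capped bottle on the black spot. I handed the job in at about 25 s of robot time; no verdict is reported.

Last checks, all from the cameras, with the arm clear of everything:
- **Tongue:** its tip is about 48–49 mm behind the reader's front face, within the 34–60 mm window. It is square to the reader within about 0.5° and about 1 mm off centre, with only a thin blue line still showing.
- **Reader:** its top is 4.1 mm higher than at the start, which matches the plate's thickness. Its tilt differs from the start by about 0.4° front to back and 0.1° sideways. It still stands at the foot of the rest.
- **Bottle:** the cap centre is at (510.8, −21.2) mm, against the spot at (511, −21 to −22) mm. It was held upright while carried.
- **Everything else:** the other objects look unmoved in the final top picture. The blue block is mostly hidden by the arm there, but I made no contact near it.

Absolute depth heights read about 1.5 mm low both before and after, within the 2 mm calibration error. No check failed. The highest wrist force I saw was about 14 N.

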